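# Find the lid that threads onto the full jar of cable glands

### The job

The lids of the two jars in the sloping rack have been mixed up. Find out by trying which of the two black lids threads onto the jar that is full of cable glands, and screw that one on clockwise until it is fully home. Leave the other lid lying flat on the bench and the other jar open, and do not push the carton, the pipe cutter or the conduit bend about.

Things in the scene. Friction and masses are not known exactly. Their poses are not given: they have to be found in the camera images.
- full_mouth (a point): Centre of the rim of the full jar: clear, square, filled with grey and brass cable glands (the other is empty). It has either place in the rack and cannot move or turn. z points out of the mouth along the jar's axis, leaning 30 degrees from vertical towards the robot; y is level, along the rack to the left; x points away from the robot and up. Fully home, the lid's seal point meets this point.
- thread_start (a point): Upper start of one thread ridge of the full jar, at the mouth's -x side, 5 mm below the rim (mid-ridge), crest 61 mm. The neck has 3 or 4 such ridges, evenly spaced (120 or 90 degrees); which varies. Each runs down clockwise seen from above, 11 mm per spacing, 4 mm thick, 1.5 spacings long, and begins with a blunt post up to the rim; a lug resting on a ridge passes under the start of the next when turned clockwise.
- full_shoulder (a point): Foot of the full jar's neck, on its axis 30 mm below the rim. Neck 51 mm outside; below it a sloping shoulder and an 84 mm square body. The right lid set on with its lugs 3/4 spacing clockwise past the ridge starts stands 7 mm proud, is home after 2/3 spacing more and wedges at 0.9. A wrong lid jams on the ridge starts 10 mm or more proud; it lifts straight off.
- empty_mouth (a point): The same point and axes on the empty jar beside it, 130 mm away along the rack. It has the other kind of thread (3 or 4 starts), its lid is the one not wanted here, and its mouth stays open.
- rack: Grey sheet-steel rack holding both jars, fixed on the bench: 262 mm wide (y), 170 mm deep (x), shelf sloping 30 degrees. Origin: on the bench under its middle; front faces -x. Mouths are 163 mm above the bench, at the rack's x = -68 mm, y = +65 and -65 mm. Lip and cheeks reach 60 mm up the jars.
- lid_a: One of two loose black steel screw lids, alike from outside, top up on the bench: 68 mm across, 23 mm high, 120 g, skirt inside 64 mm. Origin: centre of its lower edge; z out of its top. Inside: three even lugs, 4 mm thick, 1 to 5 mm above the lower edge, reaching in to 27 mm from the axis, one at its +x under a raised rib on top. Threads only on the three-start neck; which jar has it is not known.
- lid_b: One of two loose black steel screw lids, alike from outside, top up on the bench: 68 mm across, 23 mm high, 120 g, skirt inside 64 mm. Origin: centre of its lower edge; z out of its top. Inside: four even lugs, 4 mm thick, 1 to 5 mm above the lower edge, reaching in to 27 mm from the axis, one at its +x under a raised rib on top. Threads only on the four-start neck; which jar has it is not known.
- lid_a_seal (a point): Centre of the inner ceiling of lid_a, 19.4 mm above its lower edge and 3.6 mm below its top, same axes as the lid.
- lid_b_seal (a point): The same point of lid_b, with lid_b's axes.
- carton: Bystander: small closed cardboard carton 120 x 85 x 65 mm, 350 g. Origin: centre of its underside.
- pipe_cutter: Bystander: red ratchet pipe cutter lying flat, about 210 x 75 x 22 mm, 450 g, handles towards its -x. Origin: on the bench under its head's rear.
- conduit_bend: Bystander: grey plastic 90-degree conduit bend lying flat, about 110 x 110 mm, 32 mm high, 80 g. Origin: on the bench near its middle.
Not all that is in view belongs to the job. Leave any red look-alike of the lid_a alone.

How it is judged:
At the end, for the whole second after the job is handed in: One lid is on the full jar with its ceiling within 2 mm of the rim along the axis, 4 mm in all, square to it within 4 degrees; the other lid lies flat on the bench; both are at rest (((z of lid_a_seal in the frame of full_mouth between -0.002 and 0.002 m and distance between lid_a_seal and full_mouth below 0.004 m and angle between the z axis of lid_a and the z axis of full_mouth, either way round below 0.07 rad and linear speed of each of lid_a, lid_b below 0.02 m/s and height (world z) of lid_b between -0.01 and 0.03 m) or (z of lid_b_seal in the frame of full_mouth between -0.002 and 0.002 m and distance between lid_b_seal and full_mouth below 0.004 m and angle between the z axis of lid_b and the z axis of full_mouth, either way round below 0.07 rad and linear speed of each of lid_b, lid_a below 0.02 m/s and height (world z) of lid_a between -0.01 and 0.03 m))); the robot touches nothing.
It fails at once if the carton is pushed more than 30 mm (distance of carton from where it was at the start of the episode above 0.03 m).
It fails at once if the pipe cutter is pushed more than 30 mm (distance of pipe_cutter from where it was at the start of the episode above 0.03 m).
It fails at once if the conduit bend is pushed more than 30 mm (distance of conduit_bend from where it was at the start of the episode above 0.03 m).
It also fails if it takes over 58 s, if anything falls off the work surface, if the arm or the gripper's body presses on something with over 40 N, if the wrist force passes 120 N, or if a joint passes its speed limit or range.

### The arm

A 7-joint arm with a two-finger parallel gripper is mounted at the origin on the work surface. World frame = base frame: x ahead of the robot, y to its left, z up, the work surface at z = 0. Lengths are in m, angles in rad, forces in N, time in s.
With the tool pointing down it reaches from about 0.425 to 0.875 m from the base axis. Payload 4.7 kg.
Tool frame: the origin (TCP) lies midway between the tips of the shut fingers; the grasp point (between the pads) lies 19 mm behind it; x points along the fingers, y is the direction in which the jaws open and shut, and the axes are right-handed (so a half turn about x gives the same grasp; the last joint's range is limited). The gripper opens to 87 mm and grips with 3 to 60 N. Pads are 19 mm wide; open, the fingers measure 117 mm over their backs; the gripper's body (75 mm by 190 mm) begins 51 mm behind the grasp point.
Start: joints at [1.331, 0.321, -0.07, 1.45, 0.023, 1.371, -0.057], TCP at [0.163, -0.629, 0.223] pointing down, gripper open.
Joint ranges: [-2.86, 2.86], [-0.3, 2.09], [-1.38, 1.24], [0.06, 2.45], [-1.56, 4.7], [0.09, 2.05], [-2.69, 2.69]. Speed limits (rad/s): [2.57, 2.57, 3.14, 3.14, 3.14, 3.14, 3.14].

### API

Orientations are given as a rotation vector (axis times angle).
In Python, from bench import ctrl gives the robot as it stands. The module is installed in compiled form; this text tells all that it offers.
- The arm moves only by the shell command python3 -m jog 'ROWS' [FORCE]. ROWS is JSON, a list of rows, each an object with "rot": the turn, a rotation vector about the tool's x, y, z in units of 5 degrees (1.0 is 5 degrees), a list of three; "travel": the shift along the tool's x, y, z in units of 0.3 m (1.0 is 0.3 m), a list of three; "jaw": the closure, from -1 (fully open) to 1 (shut), so that 0 is half open. In form: [{"rot": [ax, ay, az], "travel": [tx, ty, tz], "jaw": jaw}, ...]. A call has 1 to 8 rows; each row shifts and turns the commanded pose from where the row before left it, along the tool's axes as they then stand; what a row does not reach is not made up. A row lasts 1/10 s, in which the tool goes at most 50 mm and 8.59 degrees, less where a joint would pass 70% of its speed; a pose out of reach is approached as far as the arm can. A call with a number of a shift or a turn outside -1 to 1 is refused whole. A call with a gripper value outside its range is refused whole. The fingers move at their own pace and stop on an object; FORCE is the grip in N (left out, the last holds). Time passes only in rows, so rows that do not move let the fingers close. It gives the time, the measured TCP pose, the force and the opening at its end, in the units of the state.
- ctrl.get_state(): the state, without advancing time (a new reading comes with each control period).
- ctrl.get_image(name): name is "scene" or "top" or "wrist"; returns the picture (400x640x3 uint8, red, green, blue); there is no depth.
- ctrl.camera_model(name): a dict with "mtx" (3x3 intrinsics, pixels), "extrinsics" (4x4, takes a point from world to camera coordinates); the wrist camera has in their place "hand_eye" (4x4, takes a point from camera to tool coordinates, whose origin is the TCP and whose axes are the tool frame's). Camera axes: x right, y up, looking along -z (the intrinsics and any distortion apply to the point x, -y, -z); pixel columns grow to the right and rows downward; lengths in m; the calibration is good to about 2 mm. A picture is of the moment at which its call begins: read the wrist's pose just before it. camera_model takes no time and is no camera call.
- ctrl.close_job(): hands the job in, once; it reports no verdict.
The state is a dict: "time": time; "joint_positions": joint angles; "qd": joint speeds; "joint_torque": joint torques, N m; "position": TCP position; "tool_rot": TCP orientation; "ft_force": force on the tool from outside, world axes, zero at the start; "torque": the same for the moment, N m; "grip_width": opening from 0.0 (shut) to 1.0 (fully open).
Only numpy, scipy, OpenCV 4.12 (cv2) and the standard library are available. Lean on these libraries where they do the work, as an engineer would, in place of code of your own. Each camera call takes 0.05 s, during which the arm holds its last target.

## Working session

There is one attempt and no reset: what is moved stays moved. The work goes in short steps, Python scripts to look and compute and a shell command to move; the robot and the scene stay as the last step left them, time stands still between calls to the robot, and variables do not carry over. Pictures are saved under pics/ and viewed, and the job is handed in when it is done.

```bash
mkdir -p pics; cat > h.py <<'E'
import numpy as np, cv2
from bench import ctrl
from scipy.spatial.transform import Rotation as R
def snap(n,f):
    im=ctrl.get_image(n); cv2.imwrite('pics/'+f,im[:,:,::-1]); return im
E
python3 - <<'E'
from h import *
print(ctrl.get_state())
for n in("scene","top","wrist"):
    print(n,ctrl.camera_model(n)); snap(n,n+"0.png")
E
```

```text
{'time': 0.0, 'joint_positions': array([ 1.33111044,  0.32183286, -0.07006262,  1.4516644 ,  0.02262306,
        1.37078891, -0.05689325]), 'qd': array([ 0.00072158, -0.00037986,  0.00014106, -0.00086455,  0.00138444,
       -0.0008101 , -0.00031201]), 'joint_torque': array([ 2.31048034e-04, -4.91280770e+01, -4.03766111e-01, -3.12522948e+01,
       -6.40312722e-02,  4.39621008e-02,  1.65965721e-04]), 'position': array([ 0.1629889 , -0.62866895,  0.22146026]), 'tool_rot': array([ 2.08666065,  0.2682528 , -2.08743216]), 'ft_force': array([ 0.2973678 , -0.05866347,  0.22221528]), 'torque': array([ 0.05096162, -0.00434408, -0.03353469]), 'grip_width': 1.0004672611121725}
scene {'mtx': array([[493.18351938,   0.        , 324.85495027],
       [  0.        , 493.18351938, 198.0973599 ],
       [  0.        ,   0.        ,   1.        ]]), 'extrinsics': array([[ 0.8053125 ,  0.59262464, -0.01636508, -0.4158461 ],
       [-0.49354859,  0.68546118,  0.53530623,  0.24612749],
       [ 0.32845329, -0.42301184,  0.84449951, -1.46712454],
       [ 0.        ,  0.        ,  0.        ,  1.        
[... 254 characters left out ...]
[ 0.99401429,  0.00114655,  0.10924409, -0.56811709],
       [-0.10921979,  0.03398584,  0.99343646, -0.94181987],
       [ 0.        ,  0.        ,  0.        ,  1.        ]])}
wrist {'mtx': array([[324.08074425,   0.        , 318.41146134],
       [  0.        , 324.08074425, 201.39821219],
       [  0.        ,   0.        ,   1.        ]]), 'hand_eye': array([[-2.11354190e-04,  2.98575795e-01, -9.54385902e-01,
        -1.62409002e-01],
       [ 9.99999957e-01,  2.57266718e-04, -1.40970823e-04,
         7.32615798e-04],
       [ 2.03441253e-04, -9.54385891e-01, -2.98575836e-01,
        -8.14127156e-02],
       [ 0.00000000e+00,  0.00000000e+00,  0.00000000e+00,
         1.00000000e+00]])}
```

View pics/scene0.png

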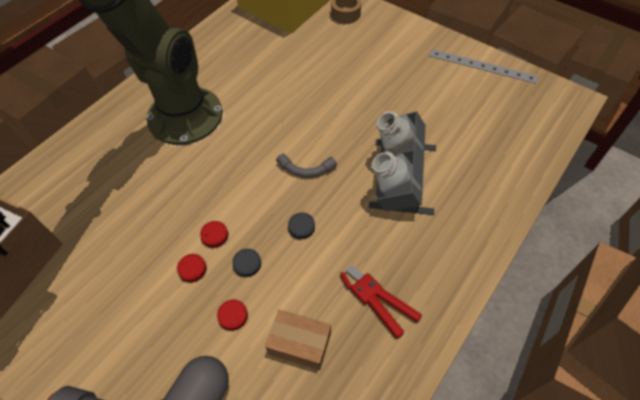

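View pics/top0.png

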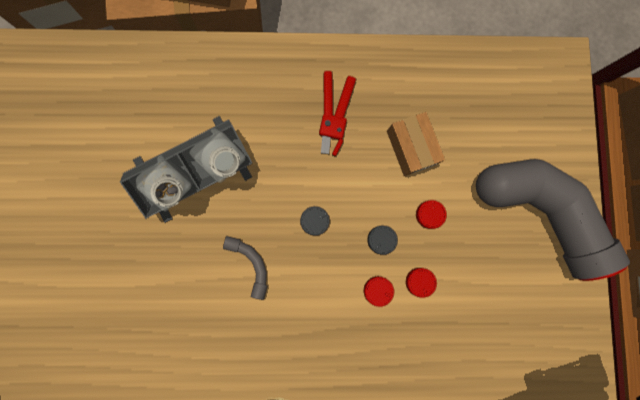

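View pics/wrist0.png

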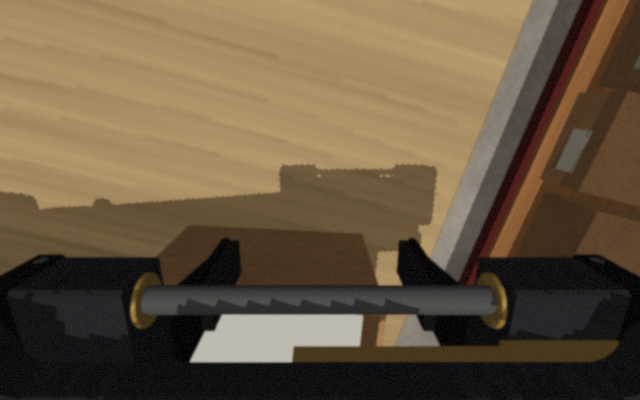

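```bash
cat >> h.py <<'E'
def ray(n,u,v,z,T=None):
    m=ctrl.camera_model(n);K=m['mtx']
    if n=='wrist':
        s=T; Rt=R.from_rotvec(s['tool_rot']).as_matrix(); W=np.eye(4);W[:3,:3]=Rt;W[:3,3]=s['position']
        C=W@m['hand_eye']
    else: C=np.linalg.inv(m['extrinsics'])
    d=C[:3,:3]@np.array([(u-K[0,2])/K[0,0],-(v-K[1,2])/K[1,1],-1]);o=C[:3,3]
    return o+d*(z-o[2])/d[2]
def proj(n,P,T=None):
    m=ctrl.camera_model(n);K=m['mtx']
    if n=='wrist':
        W=np.eye(4);W[:3,:3]=R.from_rotvec(T['tool_rot']).as_matrix();W[:3,3]=T['position']
        E=np.linalg.inv(W@m['hand_eye'])
    else:E=m['extrinsics']
    p=E[:3,:3]@np.asarray(P,float)+E[:3,3]
    return np.array([K[0,2]+K[0,0]*p[0]/-p[2],K[1,2]+K[1,1]*p[1]/p[2]])
E
python3 - <<'E'
from h import *
im=cv2.imread('pics/top0.png')
cv2.imwrite('pics/t_rack.png',cv2.resize(im[100:240,105:285],None,fx=4.3,fy=4.2,interpolation=cv2.INTER_CUBIC))
cv2.imwrite('pics/t_lid.png',cv2.resize(im[190:265,285:415],None,fx=6,fy=6,interpolation=cv2.INTER_CUBIC))
im=cv2.imread('pics/scene0.png')
cv2.imwrite('pics/s_rack.png',cv2.resize(im[100:220,350:450],None,fx=5,fy=5,interpolation=cv2.INTER_CUBIC))
for u,v in((315,221),(382,240),(431,214),(421,282),(379,291)): print(ray('top',u,v,0.023))
for u,v in((166,190),(223,160)): print(ray('top',u,v,0.163))
for u,v in((301,223),(246,261)): print(ray('scene',u,v,0.023))
for u,v in((385,163),(387,122)): print(ray('scene',u,v,0.163))
E
```

```text
[ 0.51308653 -0.09827369  0.023     ]
[ 0.46895363 -0.25348719  0.023     ]
[ 0.52926141 -0.37027672  0.023     ]
[ 0.37268289 -0.34166217  0.023     ]
[ 0.35297864 -0.24409189  0.023     ]
[0.5672028  0.20290091 0.163     ]
[0.62789264 0.09215264 0.163     ]
[ 0.5144626  -0.09775422  0.023     ]
[ 0.47152046 -0.25779057  0.023     ]
[0.63052269 0.08802037 0.163     ]
[0.5662851  0.19758858 0.163     ]
```

```bash
python3 -c "
import cv2,numpy as np
a=cv2.imread('pics/t_rack.png');b=cv2.imread('pics/s_rack.png');print(a.shape,b.shape)"
```

```text
(588, 774, 3) (600, 500, 3)
```

View pics/t_rack.png

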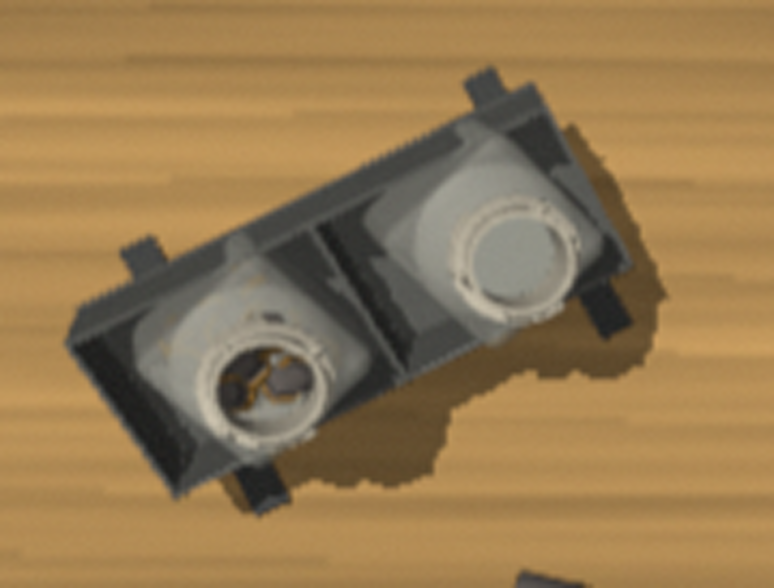

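View pics/t_lid.png

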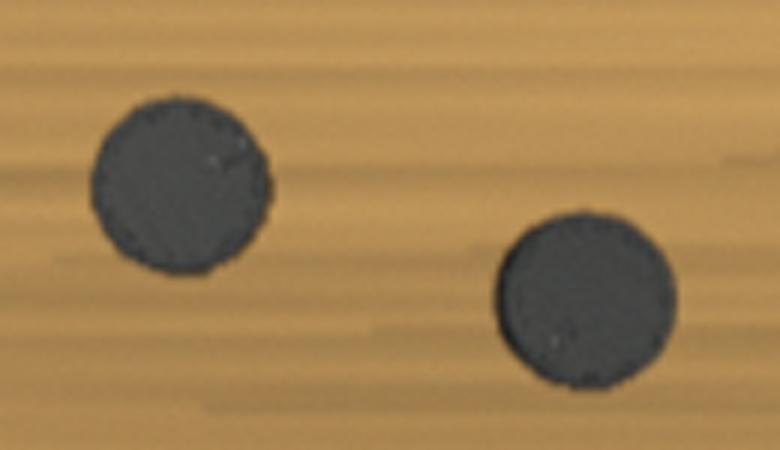

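View pics/s_rack.png

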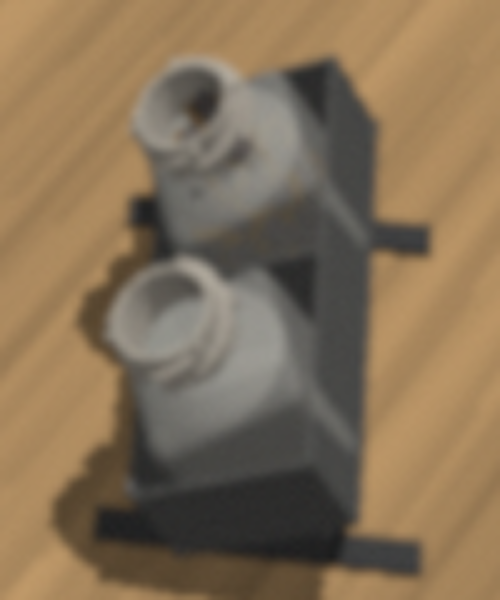

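```bash
cat >> h.py <<'E'
import math
def plan(p,Rm,s=None,n=None,jaw=None):
    """rows from state s to target pos p, rotation matrix Rm (columns tool axes)"""
    s=s or ctrl.get_state()
    p0=np.array(s['position']);R0=R.from_rotvec(s['tool_rot']);R1=R.from_matrix(Rm)
    rv=(R0.inv()*R1).as_rotvec();ang=np.degrees(np.linalg.norm(rv));d=np.asarray(p)-p0
    k=n or max(1,math.ceil(max(np.abs(np.degrees(rv)).max()/4.99,np.linalg.norm(d)/0.0485)))
    print('time',s['time'],'n',k,'d',np.round(d,4),'ang',round(ang,1),'rv',np.round(np.degrees(rv),1))
    for i in range(k):
        Ri=R0*R.from_rotvec(rv*i/k); t=Ri.inv().apply(d/k)/0.3
        print('{"rot":%s,"travel":%s,"jaw":%s}'%(json.dumps([round(float(x),3)+0. for x in np.degrees(rv)/k/5]),json.dumps([round(float(x),3)+0. for x in t]),jaw)+(',' if (i+1)%8 and i<k-1 else '\n'))
import json
def frame(xdir,ydir):
    x=np.array(xdir,float);x/=np.linalg.norm(x);y=np.array(ydir,float);y-=x*(x@y);y/=np.linalg.norm(y)
    return np.c_[x,y,np.cross(x,y)]
E
python3 - <<'E'
from h import *
s=ctrl.get_state();M=R.from_rotvec(s['tool_rot']).as_matrix();print(np.round(M,3))
print('scene cam',np.linalg.inv(ctrl.camera_model('scene')['extrinsics'])[:3,3])
plan([0.47,-0.256,0.165],frame([0,0,-1],M[:,1]),s)
E
```

```text
[[-0.     0.251 -0.968]
 [ 0.001 -0.968 -0.251]
 [-1.    -0.001  0.   ]]
scene cam [ 0.93824381 -0.54288124  1.10042702]
time 0.15 n 11 d [ 0.3069  0.3728 -0.0567] ang 0.1 rv [0.  0.  0.1]
{"rot":[0.0, 0.0, 0.002],"travel":[0.017, -0.086, -0.118],"jaw":None},
{"rot":[0.0, 0.0, 0.002],"travel":[0.017, -0.086, -0.118],"jaw":None},
{"rot":[0.0, 0.0, 0.002],"travel":[0.017, -0.086, -0.118],"jaw":None},
{"rot":[0.0, 0.0, 0.002],"travel":[0.017, -0.086, -0.118],"jaw":None},
{"rot":[0.0, 0.0, 0.002],"travel":[0.017, -0.086, -0.118],"jaw":None},
{"rot":[0.0, 0.0, 0.002],"travel":[0.017, -0.086, -0.118],"jaw":None},
{"rot":[0.0, 0.0, 0.002],"travel":[0.017, -0.086, -0.118],"jaw":None},
{"rot":[0.0, 0.0, 0.002],"travel":[0.017, -0.086, -0.118],"jaw":None}

{"rot":[0.0, 0.0, 0.002],"travel":[0.017, -0.086, -0.118],"jaw":None},
{"rot":[0.0, 0.0, 0.002],"travel":[0.017, -0.086, -0.118],"jaw":None},
{"rot":[0.0, 0.0, 0.002],"travel":[0.017, -0.086, -0.118],"jaw":None}
```

```bash
python3 -m jog '[{"rot":[0,0,0],"travel":[0.017,-0.086,-0.118],"jaw":-1},{"rot":[0,0,0],"travel":[0.017,-0.086,-0.118],"jaw":-1},{"rot":[0,0,0],"travel":[0.017,-0.086,-0.118],"jaw":-1},{"rot":[0,0,0],"travel":[0.017,-0.086,-0.118],"jaw":-1},{"rot":[0,0,0],"travel":[0.017,-0.086,-0.118],"jaw":-1},{"rot":[0,0,0],"travel":[0.017,-0.086,-0.118],"jaw":-1},{"rot":[0,0,0],"travel":[0.017,-0.086,-0.118],"jaw":-1},{"rot":[0,0,0],"travel":[0.017,-0.086,-0.118],"jaw":-1}]'
python3 -m jog '[{"rot":[0,0,0],"travel":[0.017,-0.086,-0.118],"jaw":-1},{"rot":[0,0,0],"travel":[0.017,-0.086,-0.118],"jaw":-1},{"rot":[0,0,0],"travel":[0.017,-0.086,-0.118],"jaw":-1},{"rot":[0,0,0],"travel":[0,0,0],"jaw":-1}]'
python3 - <<'E'
from h import *
s=ctrl.get_state();print(s)
snap('wrist','w1.png')
E
```

```text
time: 0.95
position: [0.3862, -0.3567, 0.1815]
tool_rot: [2.086, 0.266, -2.086]
ft_force: [0.5, 0.5, -0.9]
grip_width: 0.999
time: 1.35
position: [0.4726, -0.2493, 0.1659]
tool_rot: [2.083, 0.281, -2.08]
ft_force: [-0.1, 0.4, -1.1]
grip_width: 1.002
{'time': 1.35, 'joint_positions': array([ 0.83089123,  0.13653968, -0.42335315,  1.80062423,  0.05538376,
        1.21714698, -0.91417584]), 'qd': array([ 0.04878844, -0.0115629 ,  0.0843494 ,  0.00047931,  0.04917801,
        0.02152007,  0.06031681]), 'joint_torque': array([ 1.78989060e-01, -3.44292390e+01, -1.31098051e+00, -3.00200737e+01,
       -1.83106831e-02, -2.17711679e-01, -5.33639956e-01]), 'position': array([ 0.47263461, -0.24930934,  0.16586369]), 'tool_rot': array([ 2.08346973,  0.28097696, -2.07966217]), 'ft_force': array([-0.10313521,  0.44142373, -1.07601037]), 'torque': array([0.04124126, 0.06768874, 0.01669103]), 'grip_width': 1.001969598234673}
```

View pics/w1.png

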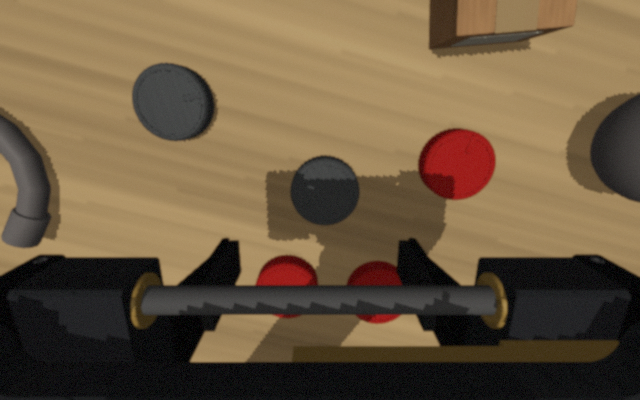

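```bash
python3 - <<'E'
from h import *
im=cv2.imread('pics/w1.png')
def enh(c,f):
    c=c.astype(float);c=np.clip((c-20)*2.6,0,255).astype(np.uint8)
    return cv2.resize(c,None,fx=f,fy=f,interpolation=cv2.INTER_CUBIC)
a=enh(im[145:235,280:370],4.4);b=enh(im[57:147,128:218],4.4)
cv2.imwrite('pics/w1z.png',np.hstack([a,b]))
E
```

```text
(no output)
```

View pics/w1z.png

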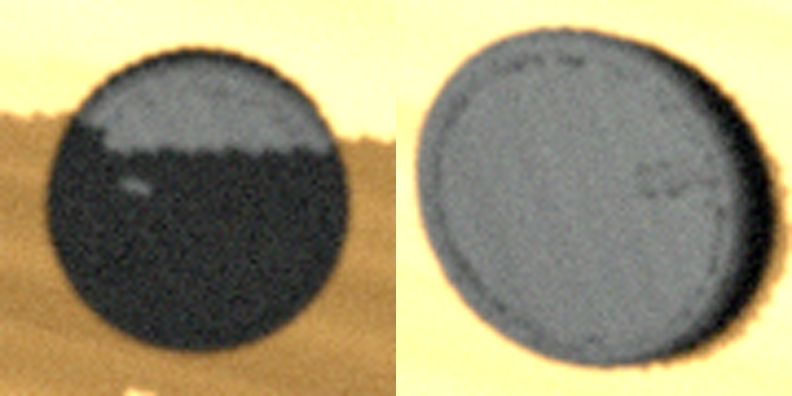

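```bash
python3 - <<'E'
from h import *
s=ctrl.get_state();M=R.from_rotvec(s['tool_rot']).as_matrix()
plan([0.49,-0.15,0.165],M,s)
im=cv2.imread('pics/top0.png')[222:258,364:400].astype(float)
c=np.clip((im-30)*2.2,0,255).astype(np.uint8)
cv2.imwrite('pics/l2t.png',cv2.resize(c,None,fx=12,fy=12,interpolation=cv2.INTER_CUBIC))
E
```

```text
time 1.4 n 3 d [ 0.0195  0.103  -0.001 ] ang 0.0 rv [-0.  0. -0.]
{"rot":[0.0, 0.0, 0.0],"travel":[0.001, -0.105, -0.05],"jaw":None},
{"rot":[0.0, 0.0, 0.0],"travel":[0.001, -0.105, -0.05],"jaw":None},
{"rot":[0.0, 0.0, 0.0],"travel":[0.001, -0.105, -0.05],"jaw":None}
```

View pics/l2t.png

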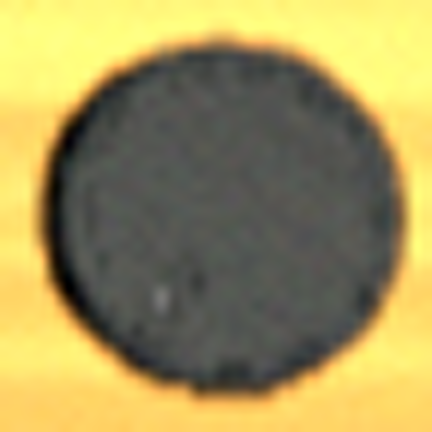

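```bash
python3 -m jog '[{"rot":[0,0,0],"travel":[0,-0.105,-0.05],"jaw":-1},{"rot":[0,0,0],"travel":[0,-0.105,-0.05],"jaw":-1},{"rot":[0,0,0],"travel":[0,-0.105,-0.05],"jaw":-1},{"rot":[0,0,0],"travel":[0,0,0],"jaw":-1}]'
python3 - <<'E'
from h import *
s=ctrl.get_state();np.save('s2.npy',np.r_[s['position'],s['tool_rot']])
im=snap('wrist','w2.png')[:,:,::-1]
print(s['position'],s['qd'].max(),[proj('wrist',p,s) for p in((0.513,-0.098,0.023),(0.47,-0.255,0.023))])
E
```

```text
time: 1.8
position: [0.4893, -0.1495, 0.1667]
tool_rot: [2.084, 0.274, -2.083]
ft_force: [0.8, 0.8, -0.5]
grip_width: 0.996
[ 0.48931878 -0.14946769  0.16666242] 0.06914167646296053 [array([271.5112783 , 150.45802569]), array([413.12906477, 231.01540091])]
```

View pics/w2.png

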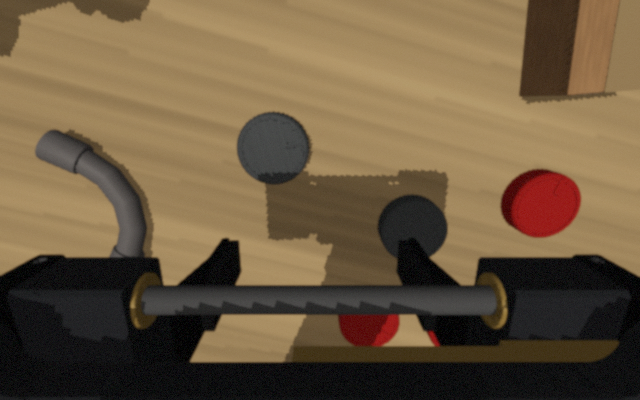

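```bash
python3 - <<'E'
from h import *
v=np.load('s2.npy');s=dict(position=v[:3],tool_rot=v[3:])
im=cv2.imread('pics/w2.png')
c=np.clip((im[105:190,230:315].astype(float)-40)*2.4,0,255).astype(np.uint8)
cv2.imwrite('pics/w2z.png',cv2.resize(c,None,fx=7,fy=7,interpolation=cv2.INTER_CUBIC))
# rectify top plane of lid 1 at z=0.023 : 90mm square, world-aligned (right=+x, up=+y)
N=450;g=(np.arange(N)/N-.5)*.09
def rect(im,s,cx,cy,z):
    X,Y=np.meshgrid(cx+g,cy-g)
    o=np.array([proj('wrist',(a,b,z),s) for a,b in zip(X.ravel()[::1],Y.ravel())],np.float32).reshape(N,N,2) if 0 else None
    src=np.float32([proj('wrist',(cx+a,cy+b,z),s) for a,b in((-.045,.045),(.045,.045),(.045,-.045),(-.045,-.045))])
    H=cv2.getPerspectiveTransform(src,np.float32([(0,0),(N,0),(N,N),(0,N)]))
    return cv2.warpPerspective(im,H,(N,N),flags=cv2.INTER_CUBIC)
r=rect(im,s,0.513,-0.098,0.023)
r=np.clip((r.astype(float)-40)*2.4,0,255).astype(np.uint8)
cv2.imwrite('pics/w2r.png',r)
E
```

```text
(no output)
```

View pics/w2r.png

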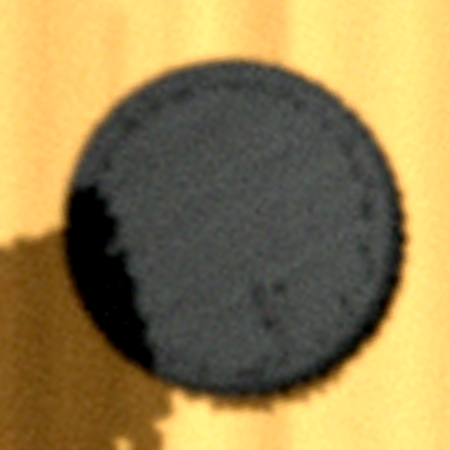

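```bash
cat >> h.py <<'E'
def mframe(yaw):
    c,s=np.cos(yaw),np.sin(yaw);h=np.array([c,s,0]);z=-0.5*h+np.array([0,0,np.sqrt(.75)])
    y=np.array([-s,c,0]);return np.c_[np.cross(y,z),y,z]
E
python3 - <<'E'
from h import *
F=mframe(np.radians(28.8));print(F)
p=np.array([0.567,0.201,0.163])
plan(p+0.11*F[:,2],frame(-F[:,2],-F[:,1]))
E
```

```text
[[ 0.75890385 -0.48175367 -0.43815334]
 [ 0.41721092  0.87630668 -0.24087684]
 [ 0.5         0.          0.8660254 ]]
time 1.85 n 8 d [0.0301 0.3271 0.0917] ang 33.1 rv [-13.7  29.9  -3.7]
{"rot":[-0.344, 0.746, -0.093],"travel":[-0.038, -0.129, -0.047],"jaw":None},
{"rot":[-0.344, 0.746, -0.093],"travel":[-0.034, -0.127, -0.053],"jaw":None},
{"rot":[-0.344, 0.746, -0.093],"travel":[-0.029, -0.126, -0.059],"jaw":None},
{"rot":[-0.344, 0.746, -0.093],"travel":[-0.024, -0.124, -0.064],"jaw":None},
{"rot":[-0.344, 0.746, -0.093],"travel":[-0.019, -0.123, -0.069],"jaw":None},
{"rot":[-0.344, 0.746, -0.093],"travel":[-0.013, -0.121, -0.074],"jaw":None},
{"rot":[-0.344, 0.746, -0.093],"travel":[-0.007, -0.118, -0.078],"jaw":None},
{"rot":[-0.344, 0.746, -0.093],"travel":[-0.001, -0.116, -0.082],"jaw":None}
```

```bash
python3 -m jog '[{"rot":[-0.344,0.746,-0.093],"travel":[-0.038,-0.129,-0.047],"jaw":-1},{"rot":[-0.344,0.746,-0.093],"travel":[-0.034,-0.127,-0.053],"jaw":-1},{"rot":[-0.344,0.746,-0.093],"travel":[-0.029,-0.126,-0.059],"jaw":-1},{"rot":[-0.344,0.746,-0.093],"travel":[-0.024,-0.124,-0.064],"jaw":-1},{"rot":[-0.344,0.746,-0.093],"travel":[-0.019,-0.123,-0.069],"jaw":-1},{"rot":[-0.344,0.746,-0.093],"travel":[-0.013,-0.121,-0.074],"jaw":-1},{"rot":[-0.344,0.746,-0.093],"travel":[-0.007,-0.118,-0.078],"jaw":-1},{"rot":[-0.344,0.746,-0.093],"travel":[-0.001,-0.116,-0.082],"jaw":-1}]'
python3 -m jog '[{"rot":[0,0,0],"travel":[0,0,0],"jaw":-1},{"rot":[0,0,0],"travel":[0,0,0],"jaw":-1}]'
python3 - <<'E'
from h import *
s=ctrl.get_state();np.save('s3.npy',np.r_[s['position'],s['tool_rot']])
im=snap('wrist','w3.png')
F=mframe(np.radians(28.8));T=R.from_rotvec(s['tool_rot']).as_matrix()
print(s['time'],s['position'],s['joint_positions'].round(2),'\n',(F.T@T).round(3),[proj('wrist',p,s) for p in((0.567,0.201,0.163),(0.628,0.092,0.163))])
E
```

```text
time: 2.65
position: [0.5196, 0.1612, 0.2555]
tool_rot: [2.442, 0.608, -1.433]
ft_force: [-0.1, -0.4, -0.4]
grip_width: 1.001
time: 2.85
position: [0.5187, 0.1624, 0.255]
tool_rot: [2.436, 0.614, -1.435]
ft_force: [-0.6, 0.4, 0.0]
grip_width: 0.997
2.85 [0.51868463 0.16236809 0.25495404] [ 0.33 -0.3  -0.5   2.08 -0.38  0.87 -1.09] 
 [[-0.017 -0.008 -1.   ]
 [-0.004 -1.     0.008]
 [-1.     0.005  0.017]] [array([304.99414079, 187.76604784]), array([448.25672249, 185.40183424])]
```

View pics/w3.png

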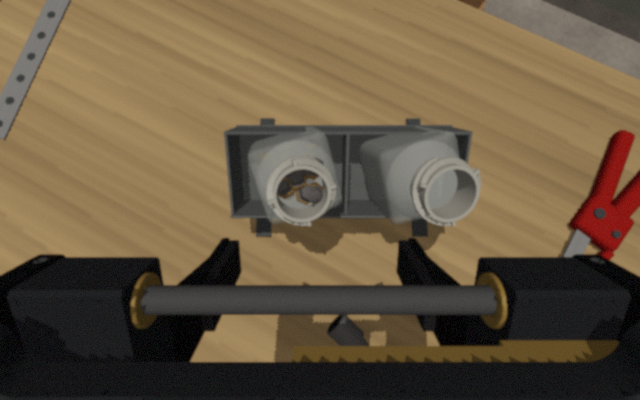

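```bash
python3 - <<'E'
from h import *
im=cv2.imread('pics/w3.png')
c=im[120:245,230:490]
c=np.clip((c.astype(float)-60)*1.5,0,255).astype(np.uint8)
cv2.imwrite('pics/w3z.png',cv2.resize(c[30:115,20:115],None,fx=6.5,fy=6.5,interpolation=cv2.INTER_CUBIC))
cv2.imwrite('pics/w3y.png',cv2.resize(c[20:115,165:260],None,fx=6.2,fy=6.2,interpolation=cv2.INTER_CUBIC))
E
```

```text
(no output)
```

View pics/w3z.png

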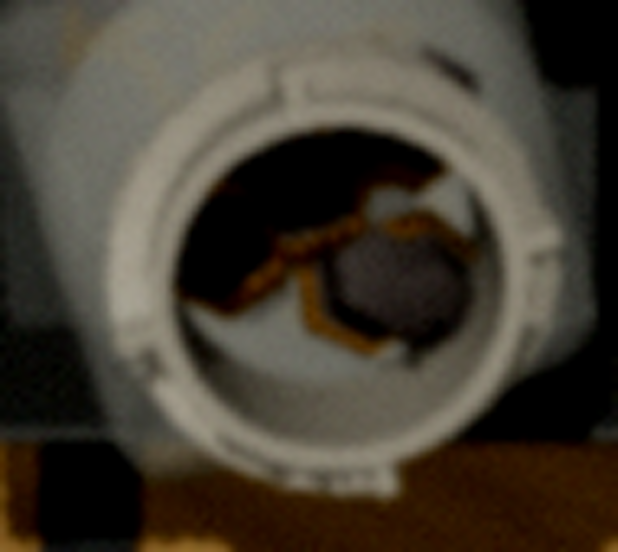

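View pics/w3y.png

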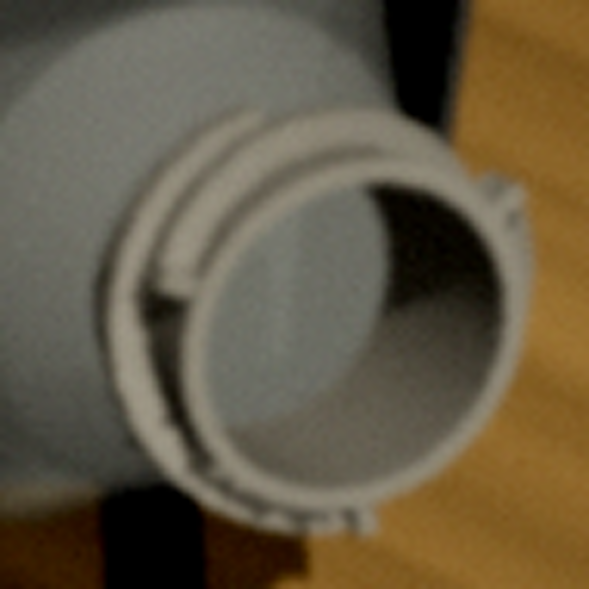

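```bash
python3 - <<'E'
from h import *
v=np.load('s3.npy');s=dict(position=v[:3],tool_rot=v[3:])
print('w full',ray('wrist',302.5,195.1,.163,s))
# empty: hole x 185..505, y 155..495 zoom
print('w empty',ray('wrist',230+165+345/6.2,120+20+328/6.2,.163,s))
# top: outer ring
for n,a in(('full',(264,383)),('empty',(514,258))): print('top',n,ray('top',105+a[0]/4.3,100+a[1]/4.2,.163))
for n,a in(('full',(188,106)),('empty',(168,310))): print('scene',n,ray('scene',350+a[0]/5,100+a[1]/5,.163))
E
python3 - <<'E'
import cv2,numpy as np
a=cv2.imread('pics/top0.png')[150:220,135:250]; b=cv2.imread('pics/scene0.png')[105:180,365:410]
cv2.imwrite('pics/tz.png',cv2.resize(a,None,fx=6.9,fy=6.9,interpolation=cv2.INTER_CUBIC))
cv2.imwrite('pics/sz.png',cv2.resize(b,None,fx=8,fy=8,interpolation=cv2.INTER_CUBIC))
E
```

```text
w full [0.56023765 0.19975652 0.163     ]
w empty [0.62281005 0.08747418 0.163     ]
top full [0.56483366 0.20204742 0.163     ]
top empty [0.62500274 0.08904487 0.163     ]
scene full [0.56609162 0.20066336 0.163     ]
scene empty [0.62627452 0.08856539 0.163     ]
```

View pics/tz.png

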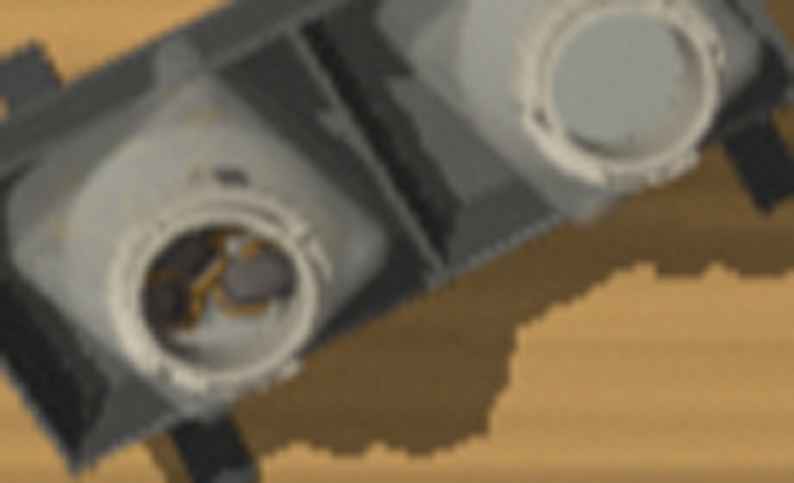

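View pics/sz.png

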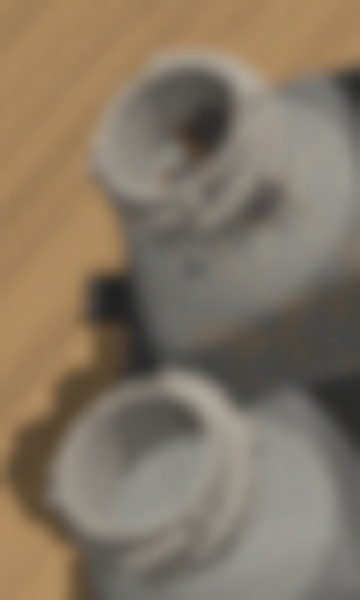

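```bash
python3 - <<'E'
from h import *
print(ray('top',166.9,193.2,.163),ray('top',224.9,162.5,.163),ray('scene',386.4,121.9,.163),ray('scene',365+140/8,105+460/8,.163))
# overlay check
v=np.load('s3.npy');s=dict(position=v[:3],tool_rot=v[3:])
F=mframe(np.radians(29.1));t=np.linspace(0,2*np.pi,73)
def ov(n,im,x0,y0,w,h,f,S,P):
    c=cv2.resize(im[y0:y0+h,x0:x0+w],None,fx=f,fy=f,interpolation=cv2.INTER_CUBIC)
    for r,col in((.0255,(0,255,0)),(.022,(255,255,0))):
        q=np.array([proj(n,P+F@[r*np.cos(a),r*np.sin(a),0],S) for a in t])
        cv2.polylines(c,[np.int32((q-[x0,y0]+.5)*f)],True,col,1)
    q=np.array([proj(n,P+F@[-.0305,0,-.005],S)]);cv2.circle(c,tuple(np.int32((q[0]-[x0,y0]+.5)*f)),4,(0,0,255),-1)
    return c
P=np.array([0.561,0.2005,.163])
a=ov('wrist',cv2.imread('pics/w3.png'),265,150,80,85,5,s,P)
b=ov('top',cv2.imread('pics/top0.png'),135,165,75,61,7,None,P)[:425]
d=ov('scene',cv2.imread('pics/scene0.png'),370,105,40,40,10,None,P)
cv2.imwrite('pics/ov.png',np.hstack([a[:400],b[:400,:400]]));cv2.imwrite('pics/ovs.png',d)
E
```

```text
[0.56083705 0.20092562 0.163     ] [0.62283004 0.0882774  0.163     ] [0.56489735 0.19699885 0.163     ] [0.62496623 0.08582926 0.163     ]
```

View pics/ov.png

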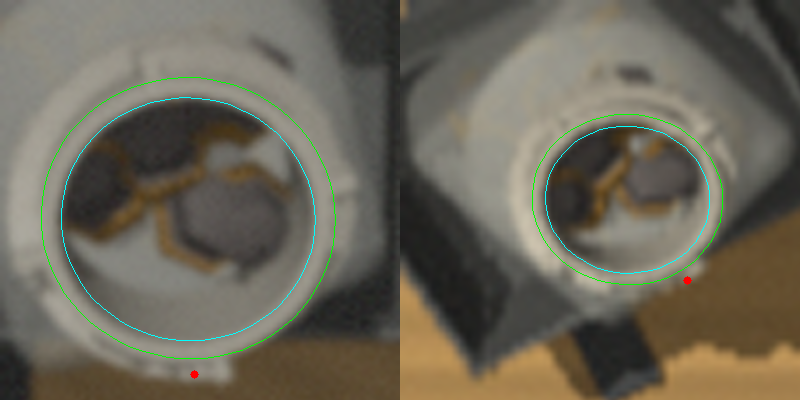

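View pics/ovs.png

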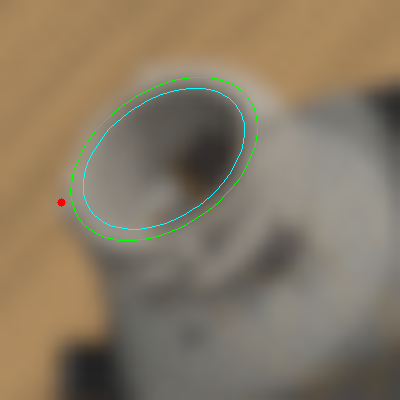

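```bash
python3 - <<'E'
from h import *
v=np.load('s2.npy');s=dict(position=v[:3],tool_rot=v[3:])
print(ray('wrist',130,245,.03,s),ray('wrist',145,220,.03,s))
Y=np.radians(-70)
plan([0.45,-0.11,0.10],frame([0,0,-1],[np.cos(Y),np.sin(Y),0]))
E
```

```text
[0.38404325 0.01937452 0.03      ] [0.41512658 0.00747589 0.03      ]
time 2.9 n 7 d [-0.0692 -0.2708 -0.1548] ang 30.1 rv [  7.9 -29.    2.1]
{"rot":[0.226, -0.827, 0.059],"travel":[0.021, 0.098, 0.114],"jaw":None},
{"rot":[0.226, -0.827, 0.059],"travel":[0.03, 0.1, 0.11],"jaw":None},
{"rot":[0.226, -0.827, 0.059],"travel":[0.038, 0.102, 0.106],"jaw":None},
{"rot":[0.226, -0.827, 0.059],"travel":[0.046, 0.104, 0.101],"jaw":None},
{"rot":[0.226, -0.827, 0.059],"travel":[0.054, 0.106, 0.095],"jaw":None},
{"rot":[0.226, -0.827, 0.059],"travel":[0.061, 0.107, 0.089],"jaw":None},
{"rot":[0.226, -0.827, 0.059],"travel":[0.067, 0.109, 0.082],"jaw":None}
```

```bash
python3 -m jog '[{"rot":[0.226,-0.827,0.059],"travel":[0.021,0.098,0.114],"jaw":-1},{"rot":[0.226,-0.827,0.059],"travel":[0.03,0.1,0.11],"jaw":-1},{"rot":[0.226,-0.827,0.059],"travel":[0.038,0.102,0.106],"jaw":-1},{"rot":[0.226,-0.827,0.059],"travel":[0.046,0.104,0.101],"jaw":-1},{"rot":[0.226,-0.827,0.059],"travel":[0.054,0.106,0.095],"jaw":-1},{"rot":[0.226,-0.827,0.059],"travel":[0.061,0.107,0.089],"jaw":-1},{"rot":[0.226,-0.827,0.059],"travel":[0.067,0.109,0.082],"jaw":-1},{"rot":[0,0,0],"travel":[0,0,0],"jaw":-1}]'
cat >> h.py <<'E'
def rect(im,s,cx,cy,z,N=450,w=.09):
    h=w/2
    src=np.float32([proj('wrist',(cx+a,cy+b,z),s) for a,b in((-h,h),(h,h),(h,-h),(-h,-h))])
    H=cv2.getPerspectiveTransform(src,np.float32([(0,0),(N,0),(N,N),(0,N)]))
    return cv2.warpPerspective(im,H,(N,N),flags=cv2.INTER_CUBIC)
E
python3 - <<'E'
from h import *
s=ctrl.get_state();np.save('s4.npy',np.r_[s['position'],s['tool_rot']])
im=snap('wrist','w4.png')[:,:,::-1];print(s['position'],s['joint_positions'].round(2))
r=rect(im,s,0.514,-0.098,0.023).astype(float)
cv2.imwrite('pics/w4r.png',np.clip((r-40)*2.4,0,255).astype(np.uint8))
E
```

```text
time: 3.7
position: [0.4472, -0.1152, 0.0961]
tool_rot: [2.032, 0.35, -2.047]
ft_force: [-0.4, 0.3, -0.2]
grip_width: 0.997
[ 0.44723681 -0.11524572  0.09611683] [ 0.53  0.05 -0.34  2.04  0.02  1.07 -1.05]
```

View pics/w4r.png

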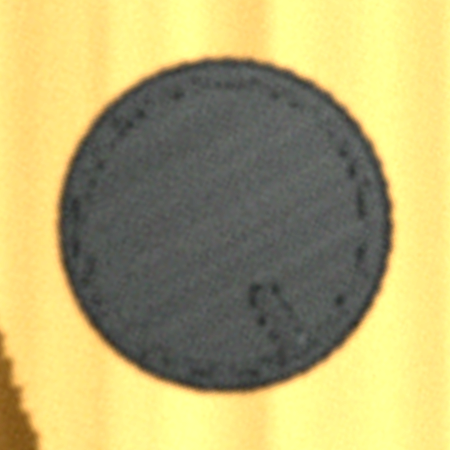

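View pics/w4.png

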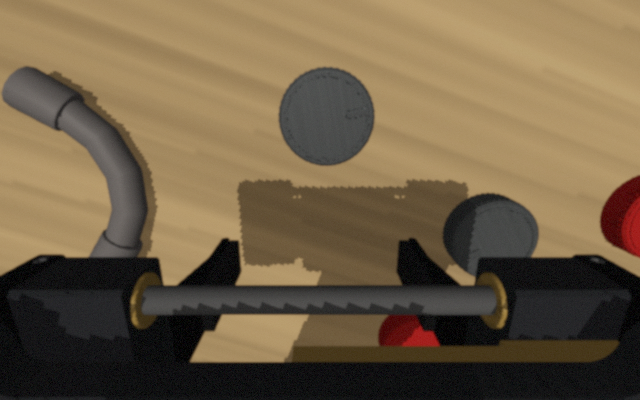

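```bash
python3 - <<'E'
from h import *
s=ctrl.get_state();print(np.degrees(np.arctan2(*R.from_rotvec(s['tool_rot']).as_matrix()[[1,0],1])))
Y=np.radians(-70)
plan([0.514,-0.098,0.05],frame([0,0,-1],[np.cos(Y),np.sin(Y),0]),s)
E
```

```text
-70.4770409400788
time 3.75 n 2 d [ 0.0654  0.0144 -0.0475] ang 0.6 rv [-0.5  0.2  0.2]
{"rot":[-0.048, 0.016, 0.023],"travel":[0.079, 0.014, -0.111],"jaw":None},
{"rot":[-0.048, 0.016, 0.023],"travel":[0.079, 0.014, -0.111],"jaw":None}
```

```bash
python3 -m jog '[{"rot":[-0.05,0.02,0.02],"travel":[0.079,0.014,-0.111],"jaw":-1},{"rot":[-0.05,0.02,0.02],"travel":[0.079,0.014,-0.111],"jaw":-1},{"rot":[0,0,0],"travel":[0,0,0],"jaw":-1}]'
python3 - <<'E'
from h import *
s=ctrl.get_state()
Y=np.radians(-70)
plan([0.514,-0.098,0.006],frame([0,0,-1],[np.cos(Y),np.sin(Y),0]),s,n=1)
E
```

```text
time: 4.05
position: [0.5169, -0.0916, 0.0493]
tool_rot: [2.03, 0.371, -2.024]
ft_force: [-0.6, -0.2, 0.0]
grip_width: 1.002
time 4.05 n 1 d [-0.0029 -0.0064 -0.0433] ang 0.6 rv [ 0.6 -0.2  0.1]
{"rot":[0.114, -0.039, 0.026],"travel":[0.144, 0.017, 0.017],"jaw":None}
```

```bash
python3 -m jog '[{"rot":[0,0,0],"travel":[0.06,0,0],"jaw":-1},{"rot":[0,0,0],"travel":[0,0,0],"jaw":-1}]'
python3 - <<'E'
from h import *
s=ctrl.get_state();print(s['qd'].round(3))
Y=np.radians(-70)
plan([0.514,-0.098,0.006],frame([0,0,-1],[np.cos(Y),np.sin(Y),0]),s,n=1)
E
```

```text
time: 4.25
position: [0.5142, -0.0934, 0.0332]
tool_rot: [2.028, 0.366, -2.025]
ft_force: [-0.6, 0.1, -0.1]
grip_width: 1.0
[-0.003 -0.034  0.001 -0.016 -0.008  0.024  0.005]
time 4.25 n 1 d [-0.0002 -0.0046 -0.0272] ang 0.5 rv [ 0.5 -0.1 -0. ]
{"rot":[0.095, -0.019, -0.007],"travel":[0.091, 0.014, 0.006],"jaw":None}
```

```bash
python3 -m jog '[{"rot":[0,0,0],"travel":[0.05,0.008,0.002],"jaw":-1},{"rot":[0,0,0],"travel":[0.035,0.004,0],"jaw":-1},{"rot":[0,0,0],"travel":[0,0,0],"jaw":-1},{"rot":[0,0,0],"travel":[0,0,0],"jaw":-1}]'
python3 - <<'E'
from h import *
s=ctrl.get_state();print(s['qd'].round(3))
Y=np.radians(-70)
plan([0.514,-0.098,0.006],frame([0,0,-1],[np.cos(Y),np.sin(Y),0]),s,n=1)
E
```

```text
time: 4.65
position: [0.5169, -0.0963, 0.0089]
tool_rot: [2.03, 0.366, -2.02]
ft_force: [-0.8, 0.2, 0.2]
grip_width: 1.0
[-0.006 -0.007 -0.005 -0.011 -0.001 -0.    -0.001]
time 4.65 n 1 d [-0.0029 -0.0017 -0.0029] ang 0.6 rv [ 0.6 -0.2 -0.2]
{"rot":[0.115, -0.049, -0.031],"travel":[0.01, 0.002, 0.011],"jaw":None}
```

Correct by about 3 mm, then close.

```bash
python3 -m jog '[{"rot":[0.1,-0.05,-0.03],"travel":[0.012,0.002,0.011],"jaw":-1},{"rot":[0,0,0],"travel":[0,0,0],"jaw":-1},{"rot":[0,0,0],"travel":[0,0,0],"jaw":-1}]'
python3 - <<'E'
from h import *
s=ctrl.get_state()
Y=np.radians(-70)
plan([0.514,-0.098,0.006],frame([0,0,-1],[np.cos(Y),np.sin(Y),0]),s,n=1)
E
```

```text
time: 4.95
position: [0.5143, -0.098, 0.0054]
tool_rot: [2.031, 0.359, -2.03]
ft_force: [0.1, 0.3, 0.1]
grip_width: 1.002
time 4.95 n 1 d [-0.0003 -0.      0.0006] ang 0.1 rv [ 0.1 -0.  -0. ]
{"rot":[0.018, -0.003, -0.004],"travel":[-0.002, 0.0, 0.001],"jaw":None}
```

```bash
python3 -m jog '[{"rot":[0,0,0],"travel":[0,0,0],"jaw":1},{"rot":[0,0,0],"travel":[0,0,0],"jaw":1},{"rot":[0,0,0],"travel":[0,0,0],"jaw":1},{"rot":[0,0,0],"travel":[0,0,0],"jaw":1},{"rot":[0,0,0],"travel":[0,0,0],"jaw":1}]' 45
```

```text
time: 5.45
position: [0.5143, -0.0978, 0.0053]
tool_rot: [2.031, 0.36, -2.03]
ft_force: [-0.3, 0.2, 1.0]
grip_width: 0.769
```

```bash
python3 -m jog '[{"rot":[0,0,0],"travel":[-0.16,0,0],"jaw":1},{"rot":[0,0,0],"travel":[-0.16,0,0],"jaw":1},{"rot":[0,0,0],"travel":[-0.16,0,0],"jaw":1}]'
python3 - <<'E'
from h import *
F=mframe(np.radians(29.1));P=np.array([.5613,.2005,.163]);b=np.radians(289)
print(ctrl.get_state()['grip_width'])
plan(P+F[:,2]*0.04,frame(-F[:,2],F@[np.cos(b),np.sin(b),0]))
E
```

```text
time: 5.75
position: [0.5135, -0.0976, 0.1504]
tool_rot: [2.03, 0.361, -2.032]
ft_force: [0.8, -0.2, -1.5]
grip_width: 0.772
0.7722657347810641
time 5.75 n 7 d [0.0303 0.2884 0.0473] ang 40.8 rv [-27.4  30.2   2.7]
{"rot":[-0.781, 0.863, 0.077],"travel":[-0.022, -0.124, -0.061],"jaw":None},
{"rot":[-0.781, 0.863, 0.077],"travel":[-0.018, -0.119, -0.071],"jaw":None},
{"rot":[-0.781, 0.863, 0.077],"travel":[-0.013, -0.114, -0.08],"jaw":None},
{"rot":[-0.781, 0.863, 0.077],"travel":[-0.008, -0.108, -0.088],"jaw":None},
{"rot":[-0.781, 0.863, 0.077],"travel":[-0.002, -0.102, -0.096],"jaw":None},
{"rot":[-0.781, 0.863, 0.077],"travel":[0.005, -0.095, -0.102],"jaw":None},
{"rot":[-0.781, 0.863, 0.077],"travel":[0.012, -0.088, -0.108],"jaw":None}
```

```bash
python3 -m jog '[{"rot":[-0.781,0.863,0.077],"travel":[-0.022,-0.124,-0.061],"jaw":1},{"rot":[-0.781,0.863,0.077],"travel":[-0.018,-0.119,-0.071],"jaw":1},{"rot":[-0.781,0.863,0.077],"travel":[-0.013,-0.114,-0.08],"jaw":1},{"rot":[-0.781,0.863,0.077],"travel":[-0.008,-0.108,-0.088],"jaw":1},{"rot":[-0.781,0.863,0.077],"travel":[-0.002,-0.102,-0.096],"jaw":1},{"rot":[-0.781,0.863,0.077],"travel":[0.005,-0.095,-0.102],"jaw":1},{"rot":[-0.781,0.863,0.077],"travel":[0.012,-0.088,-0.108],"jaw":1},{"rot":[0,0,0],"travel":[0,0,0],"jaw":1}]'
python3 -m jog '[{"rot":[0,0,0],"travel":[0,0,0],"jaw":1},{"rot":[0,0,0],"travel":[0,0,0],"jaw":1}]'
cat >> h.py <<'E'
F=mframe(np.radians(29.1));P=np.array([.5613,.2005,.163])
def rep(tcpz,beta,s=None,edge=.0053,rows=True):
    s=s or ctrl.get_state();T=R.from_rotvec(s['tool_rot']).as_matrix()
    y=F.T@T[:,1]
    print('mouth pos mm',(1e3*F.T@(s['position']-P)).round(1),'tilt',(F.T@T[:,0]).round(3),'beta',round(float(np.degrees(np.arctan2(y[1],y[0])))%360,1),'q2,q7',s['joint_positions'][[1,6]].round(2),'Fm',(F.T@s['ft_force']).round(1),'Tm',(F.T@s['torque']).round(2),'gw',round(s['grip_width'],3),'qd',np.abs(s['qd']).max().round(3))
    b=np.radians(beta)
    if rows: plan(P+F[:,2]*tcpz,frame(-F[:,2],F@[np.cos(b),np.sin(b),0]),s)
E
python3 - <<'E'
from h import *
rep(.02,289)
snap('wrist','w5.png'); snap('scene','sc5.png')
E
```

```text
time: 6.55
position: [0.5426, 0.1951, 0.1962]
tool_rot: [2.176, 0.803, -1.189]
ft_force: [-0.2, -0.1, -1.9]
grip_width: 0.768
time: 6.75
position: [0.545, 0.1891, 0.196]
tool_rot: [2.181, 0.794, -1.195]
ft_force: [0.5, -0.7, -1.6]
grip_width: 0.773
mouth pos mm [-0.7 -2.1 38.5] tilt [-0.    -0.002 -1.   ] beta 288.9 q2,q7 [-0.17 -0.81] Fm [-0.7 -0.9 -1.4] Tm [-0.08  0.65  0.02] gw 0.773 qd 0.008
time 6.75 n 1 d [ 0.0076  0.0066 -0.0157] ang 0.1 rv [-0.1  0.1 -0.1]
{"rot":[-0.016, 0.012, -0.019],"travel":[0.062, -0.006, -0.004],"jaw":None}
```

View pics/w5.png

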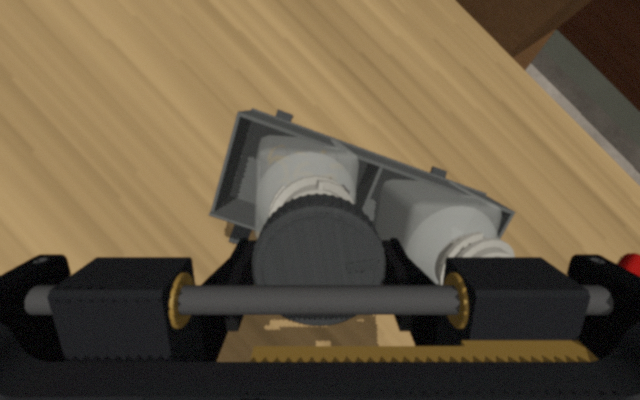

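```bash
python3 -m jog '[{"rot":[0,0,0],"travel":[0.062,-0.006,-0.004],"jaw":1},{"rot":[0,0,0],"travel":[0.03,0,0],"jaw":1},{"rot":[0,0,0],"travel":[0,0,0],"jaw":1},{"rot":[0,0,0],"travel":[0,0,0],"jaw":1}]'
python3 - <<'E'
from h import *
rep(.0,289)
E
```

```text
time: 7.25
position: [0.5564, 0.1986, 0.1725]
tool_rot: [2.181, 0.795, -1.195]
ft_force: [-0.0, -0.4, -0.8]
grip_width: 0.776
mouth pos mm [ 0.2  0.7 10.8] tilt [-0.    -0.001 -1.   ] beta 288.9 q2,q7 [-0.11 -0.85] Fm [-0.5 -0.3 -0.6] Tm [0.01 0.63 0.  ] gw 0.776 qd 0.013
time 7.25 n 1 d [ 0.0049  0.0019 -0.0095] ang 0.1 rv [-0.1  0.  -0. ]
{"rot":[-0.01, 0.005, -0.009],"travel":[0.036, 0.002, 0.001],"jaw":None}
```

```bash
python3 -m jog '[{"rot":[0,0,0],"travel":[0.02,0.002,0.001],"jaw":1},{"rot":[0,0,0],"travel":[0.01,0,0],"jaw":1},{"rot":[0,0,0],"travel":[0.01,0,0],"jaw":1},{"rot":[0,0,0],"travel":[0,0,0],"jaw":1}]'
python3 - <<'E'
from h import *
rep(-.006,289)
E
```

```text
time: 7.65
position: [0.5618, 0.2013, 0.1619]
tool_rot: [2.181, 0.796, -1.194]
ft_force: [0.5, 0.5, -0.9]
grip_width: 0.773
mouth pos mm [ 0.1  0.5 -1.4] tilt [ 0.    -0.001 -1.   ] beta 289.0 q2,q7 [-0.08 -0.87] Fm [ 0.1  0.2 -1.1] Tm [-0.02  0.67  0.02] gw 0.773 qd 0.008
time 7.65 n 1 d [ 0.0021  0.0007 -0.0041] ang 0.0 rv [-0.  0. -0.]
{"rot":[0.0, 0.002, -0.009],"travel":[0.015, 0.001, 0.001],"jaw":None}
```

```bash
python3 -m jog '[{"rot":[0,0,0],"travel":[0.008,0,0],"jaw":1},{"rot":[0,0,0],"travel":[0.007,0,0],"jaw":1},{"rot":[0,0,0],"travel":[0,0,0],"jaw":1}]'
python3 - <<'E'
from h import *
rep(-.0085,289)
E
```

```text
time: 7.95
position: [0.5635, 0.2026, 0.1591]
tool_rot: [2.18, 0.796, -1.194]
ft_force: [-10.0, -3.8, 9.4]
grip_width: 0.77
mouth pos mm [ 0.6  0.7 -4.9] tilt [-0.    -0.001 -1.   ] beta 289.0 q2,q7 [-0.07 -0.88] Fm [-4.5  1.6 13.5] Tm [0.72 1.6  0.06] gw 0.77 qd 0.005
time 7.95 n 1 d [ 0.0015 -0.     -0.0035] ang 0.1 rv [ 0.  0. -0.]
{"rot":[0.008, 0.008, -0.007],"travel":[0.012, 0.002, 0.003],"jaw":None}
```

```bash
python3 -m jog '[{"rot":[1,0,0],"travel":[0.002,0,0],"jaw":1},{"rot":[1,0,0],"travel":[0.002,0,0],"jaw":1},{"rot":[1,0,0],"travel":[0.002,0,0],"jaw":1},{"rot":[0,0,0],"travel":[0,0,0],"jaw":1}]' 60
python3 - <<'E'
from h import *
rep(-.0085,289,rows=False)
E
```

```text
time: 8.35
position: [0.5643, 0.2031, 0.1582]
tool_rot: [2.382, 0.671, -1.359]
ft_force: [-12.9, -5.3, 14.2]
grip_width: 0.768
mouth pos mm [ 0.9  0.8 -6.1] tilt [-0.    -0.003 -1.   ] beta 274.4 q2,q7 [-0.07 -1.14] Fm [-4.9  1.6 19.3] Tm [0.51 1.8  1.51] gw 0.768 qd 0.043
```

```bash
python3 -m jog '[{"rot":[-1,0,0],"travel":[0,0,0],"jaw":1},{"rot":[-0.8,0,0],"travel":[0,0,0],"jaw":1},{"rot":[0,0,0],"travel":[0,0,0],"jaw":1}]' 60
python3 - <<'E'
from h import *
rep(-.0085,289,rows=False)
T=R.from_rotvec(ctrl.get_state()['tool_rot']).as_matrix();print('1mm -x in tool units',(T.T@F[:,0]*-.001/.3).round(4),'1mm -y',(T.T@F[:,1]*-.001/.3).round(4))
E
```

```text
time: 8.65
position: [0.5635, 0.2047, 0.1583]
tool_rot: [2.262, 0.752, -1.261]
ft_force: [-16.0, -2.0, 17.7]
grip_width: 0.771
mouth pos mm [ 1.1  2.6 -6.1] tilt [-0.     0.001 -1.   ] beta 283.1 q2,q7 [-0.07 -0.99] Fm [-4.1  6.  22.8] Tm [1.94 1.99 0.  ] gw 0.771 qd 0.034
1mm -x in tool units [ 0.     -0.0008  0.0032] 1mm -y [-0.      0.0032  0.0008]
```

```bash
python3 -m jog '[{"rot":[0,0,0],"travel":[0,0.005,0.005],"jaw":1},{"rot":[0,0,0],"travel":[0,0,0],"jaw":1},{"rot":[0,0,0],"travel":[0,0,0],"jaw":1}]' 60
python3 - <<'E'
from h import *
rep(-.0085,289,rows=False)
E
```

```text
time: 8.95
position: [0.5635, 0.2045, 0.1583]
tool_rot: [2.264, 0.754, -1.26]
ft_force: [-15.5, 1.5, 16.9]
grip_width: 0.768
mouth pos mm [ 1.   2.4 -6. ] tilt [ 0.001  0.003 -1.   ] beta 283.1 q2,q7 [-0.07 -0.98] Fm [-2.6  8.8 21. ] Tm [ 2.63  1.56 -0.05] gw 0.768 qd 0.001
```

```bash
python3 -m jog '[{"rot":[0,0,0],"travel":[0,0,0],"jaw":0.3},{"rot":[0,0,0],"travel":[0,0,0],"jaw":0.0},{"rot":[0,0,0],"travel":[0,0,0],"jaw":-0.8},{"rot":[0,0,0],"travel":[0,0,0],"jaw":-0.8}]' 60
python3 - <<'E'
from h import *
rep(-.0085,289,rows=False)
snap('wrist','w6.png');snap('scene','sc6.png');snap('top','tp6.png')
im=cv2.imread('pics/sc6.png')
cv2.imwrite('pics/sc6z.png',cv2.resize(im[60:210,340:460],None,fx=4,fy=4,interpolation=cv2.INTER_CUBIC))
E
```

```text
time: 9.35
position: [0.5653, 0.2011, 0.157]
tool_rot: [2.265, 0.748, -1.259]
ft_force: [-1.0, 0.3, 0.4]
grip_width: 0.862
mouth pos mm [ 0.3 -1.4 -7. ] tilt [ 0.002 -0.002 -1.   ] beta 283.0 q2,q7 [-0.07 -0.98] Fm [-0.4  0.8  0.8] Tm [0.01 0.59 0.02] gw 0.862 qd 0.012
```

View pics/w6.png

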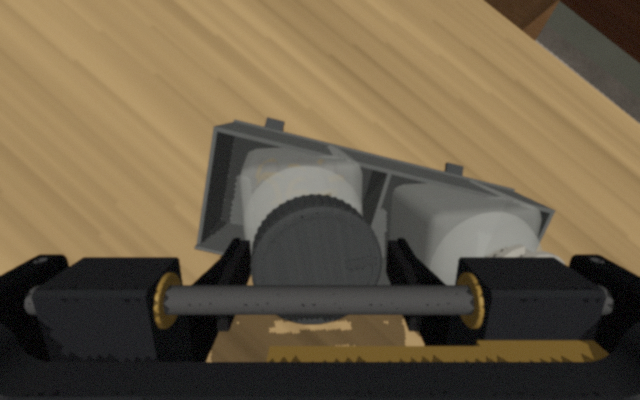

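View pics/sc6z.png

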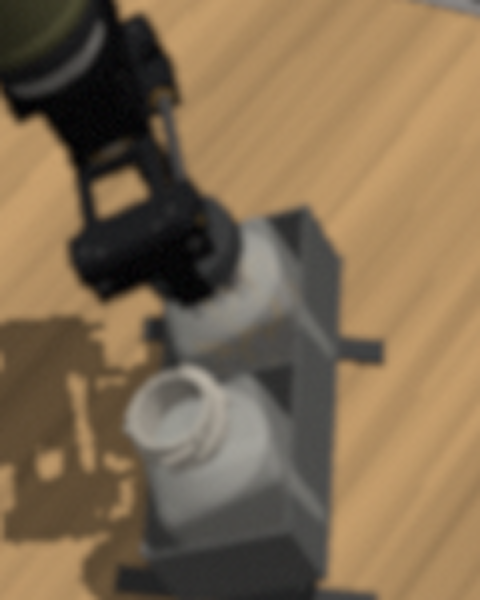

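```bash
python3 - <<'E'
import cv2,numpy as np
o=[]
for f in('w5','w6'):
    im=cv2.imread(f'pics/{f}.png')[180:335,235:405].astype(float)
    c=np.clip((im-20)*3,0,255).astype(np.uint8)
    o.append(cv2.resize(c,None,fx=2.35,fy=3.0,interpolation=cv2.INTER_CUBIC))
cv2.imwrite('pics/cmp.png',np.hstack(o))
E
```

```text
(no output)
```

View pics/cmp.png

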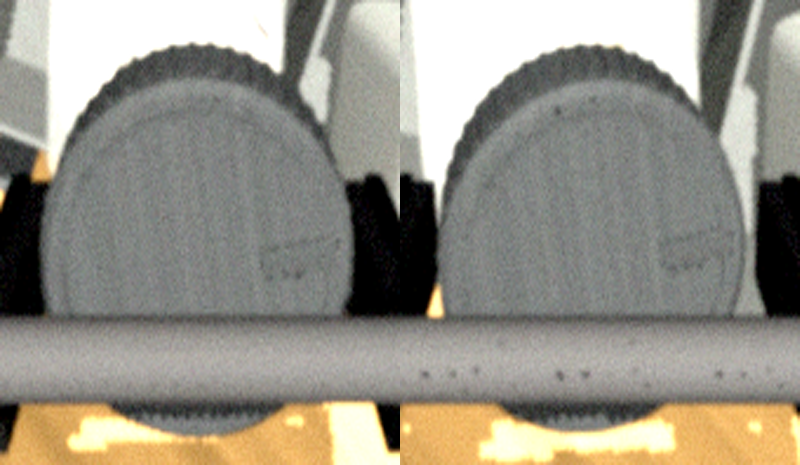

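```bash
python3 - <<'E'
from h import *
m=ctrl.camera_model('wrist');E=np.linalg.inv(m['hand_eye']);K=m['mtx']
def pt(P):
    p=E[:3,:3]@P+E[:3,3];return [K[0,2]+K[0,0]*p[0]/-p[2],K[1,2]+K[1,1]*p[1]/p[2]]
o=[]
for f,x in(('w5',-.0177),('w6',-.0145)):
    im=cv2.imread(f'pics/{f}.png');h=.04
    src=np.float32([pt(np.array([x,a,b])) for a,b in((-h,-h),(h,-h),(h,h),(-h,h))])
    H=cv2.getPerspectiveTransform(src,np.float32([(0,0),(400,0),(400,400),(0,400)]))
    r=cv2.warpPerspective(im,H,(400,400),flags=cv2.INTER_CUBIC).astype(float)
    r=np.clip((r-20)*3,0,255).astype(np.uint8)
    cv2.circle(r,(200,200),170,(0,0,255),1);cv2.circle(r,(200,200),2,(0,0,255),-1)
    for a in(0,11,-11):cv2.line(r,(200,200),(int(200+170*np.cos(np.radians(a))),int(200-170*np.sin(np.radians(a)))),(0,255,0),1)
    o.append(r)
cv2.imwrite('pics/cmp2.png',np.hstack(o))
E
```

```text
(no output)
```

View pics/cmp2.png

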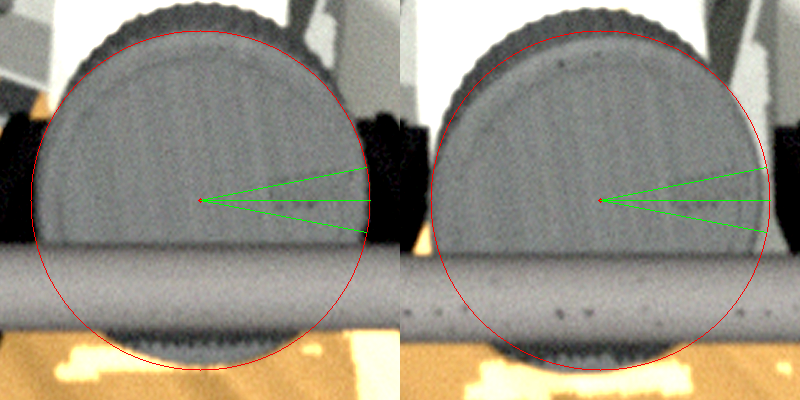

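```bash
python3 - <<'E'
from h import *
m=ctrl.camera_model('wrist');E=np.linalg.inv(m['hand_eye']);K=m['mtx']
def pt(P):
    p=E[:3,:3]@P+E[:3,3];return [K[0,2]+K[0,0]*p[0]/-p[2],K[1,2]+K[1,1]*p[1]/p[2]]
def orient(g,x0,x1,y0,y1):
    g=cv2.GaussianBlur(g,(0,0),5)
    best=[]
    for a in np.arange(0,180,1.):
        # variance of projection onto direction a (mean along perpendicular) 
        H=cv2.getRotationMatrix2D(((x0+x1)/2,(y0+y1)/2),a,1)
        r=cv2.warpAffine(g,H,(g.shape[1],g.shape[0]))
        c=((x0+x1)//2,(y0+y1)//2);h=min(x1-x0,y1-y0)//2*7//10
        p=r[c[1]-h:c[1]+h,c[0]-h:c[0]+h].mean(0);p=p-np.polyval(np.polyfit(np.arange(len(p)),p,2),np.arange(len(p)))
        best.append(p.std())
    i=int(np.argmax(best));return i,best[i],np.median(best)
o=[]
for f,x in(('w5',-.0177),('w6',-.0145)):
    im=cv2.imread(f'pics/{f}.png',0);h=.04
    src=np.float32([pt(np.array([x,a,b])) for a,b in((-h,-h),(h,-h),(h,h),(-h,h))])
    H=cv2.getPerspectiveTransform(src,np.float32([(0,0),(400,0),(400,400),(0,400)]))
    r=cv2.warpPerspective(im,H,(400,400),flags=cv2.INTER_CUBIC).astype(np.float32)
    print(f,'rotation (ccw) that makes stripes vertical',orient(r,90,260,70,235))
    o.append(cv2.resize(np.clip((r[60:260,200:390]-30)*4,0,255).astype(np.uint8),None,fx=2.1,fy=2.1,interpolation=cv2.INTER_CUBIC))
v=np.load('s4.npy');s=dict(position=v[:3],tool_rot=v[3:])
r=rect(cv2.imread('pics/w4.png',0),s,.514,-.098,.023).astype(np.float32)
print('w4',orient(r,120,330,110,280))
cv2.imwrite('pics/cmp3.png',np.hstack(o))
E
```

```text
w5 rotation (ccw) that makes stripes vertical (171, np.float64(0.4110537203377892), np.float64(0.0870615791894651))
w6 rotation (ccw) that makes stripes vertical (171, np.float64(0.5173809327929249), np.float64(0.11912282450908276))
w4 (61, np.float64(0.5511455360769407), np.float64(0.10796240820039538))
```

View pics/cmp3.png

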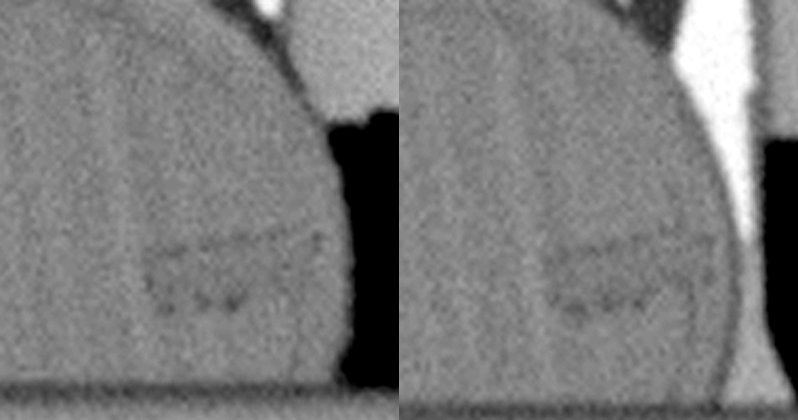

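```bash
python3 -m jog '[{"rot":[0,0,0],"travel":[0,-0.004,-0.001],"jaw":-0.8},{"rot":[0,0,0],"travel":[0,0,0],"jaw":-0.8},{"rot":[0,0,0],"travel":[0,0,0],"jaw":-0.8}]' 60
python3 - <<'E'
from h import *
rep(-.0085,283,rows=False)
E
```

```text
time: 9.8
position: [0.5641, 0.2018, 0.1562]
tool_rot: [2.265, 0.748, -1.261]
ft_force: [0.4, -0.4, 0.7]
grip_width: 0.9
mouth pos mm [-0.7 -0.3 -7.5] tilt [ 0.001 -0.001 -1.   ] beta 283.0 q2,q7 [-0.07 -0.98] Fm [ 0.5 -0.6  0.6] Tm [0.03 0.61 0.04] gw 0.9 qd 0.002
```

```bash
python3 -m jog '[{"rot":[0,0,0],"travel":[0,0,0],"jaw":1},{"rot":[0,0,0],"travel":[0,0,0],"jaw":1},{"rot":[0,0,0],"travel":[0,0,0],"jaw":1},{"rot":[0,0,0],"travel":[0,0,0],"jaw":1}]' 40
python3 - <<'E'
from h import *
rep(-.0085,283,rows=False)
E
```

```text
time: 10.2
position: [0.5641, 0.2019, 0.1562]
tool_rot: [2.265, 0.748, -1.261]
ft_force: [0.1, 0.6, -0.2]
grip_width: 0.782
mouth pos mm [-0.7 -0.2 -7.4] tilt [ 0.001 -0.001 -1.   ] beta 283.0 q2,q7 [-0.07 -0.98] Fm [ 0.2  0.5 -0.3] Tm [-0.05  0.53  0.07] gw 0.782 qd 0.002
```

```bash
python3 -m jog '[{"rot":[1,0,0],"travel":[0.002,0,0],"jaw":1},{"rot":[1,0,0],"travel":[0.002,0,0],"jaw":1},{"rot":[1,0,0],"travel":[0.002,0,0],"jaw":1},{"rot":[0,0,0],"travel":[0,0,0],"jaw":1}]' 50
python3 - <<'E'
from h import *
rep(-.0085,283,rows=False)
E
```

```text
time: 10.6
position: [0.5647, 0.2026, 0.1549]
tool_rot: [2.469, 0.613, -1.432]
ft_force: [-1.7, 0.0, 1.8]
grip_width: 0.786
mouth pos mm [-0.6  0.1 -9.1] tilt [ 0.    -0.001 -1.   ] beta 268.0 q2,q7 [-0.06 -1.25] Fm [-0.4  0.9  2.3] Tm [ 0.28  0.68 -0.02] gw 0.786 qd 0.073
```

```bash
python3 -m jog '[{"rot":[1,0,0],"travel":[0.002,0,0],"jaw":1},{"rot":[1,0,0],"travel":[0.002,0,0],"jaw":1},{"rot":[1,0,0],"travel":[0.002,0,0],"jaw":1},{"rot":[1,0,0],"travel":[0.002,0,0],"jaw":1},{"rot":[1,0,0],"travel":[0.002,0,0],"jaw":1},{"rot":[0,0,0],"travel":[0,0,0],"jaw":1}]' 50
python3 - <<'E'
from h import *
rep(-.0085,283,rows=False)
E
```

```text
time: 11.2
position: [0.5658, 0.2037, 0.1526]
tool_rot: [-2.536, -0.296, 1.565]
ft_force: [-6.2, 0.2, 7.4]
grip_width: 0.783
mouth pos mm [ -0.5   0.6 -11.7] tilt [ 0. -0. -1.] beta 243.0 q2,q7 [-0.06 -1.69] Fm [-0.9  3.2  9.1] Tm [ 0.58  1.14 -0.22] gw 0.783 qd 0.054
```

```bash
python3 -m jog '[{"rot":[1,0,0],"travel":[0.002,0,0],"jaw":1},{"rot":[1,0,0],"travel":[0.002,0,0],"jaw":1},{"rot":[1,0,0],"travel":[0.002,0,0],"jaw":1},{"rot":[0.8,0,0],"travel":[0.002,0,0],"jaw":1},{"rot":[0,0,0],"travel":[0,0,0],"jaw":1}]' 60
python3 - <<'E'
from h import *
rep(-.0085,283,rows=False)
E
```

```text
time: 11.7
position: [0.5664, 0.204, 0.1513]
tool_rot: [-2.283, -0.032, 1.476]
ft_force: [-16.4, -3.1, 18.6]
grip_width: 0.779
mouth pos mm [ -0.5   0.6 -13.2] tilt [-0.001 -0.001 -1.   ] beta 224.2 q2,q7 [-0.05 -2.02] Fm [-4.4  5.3 24. ] Tm [ 0.37  2.53 -0.11] gw 0.779 qd 0.031
```

```bash
python3 -m jog '[{"rot":[0.8,0,0],"travel":[0,0,0],"jaw":1},{"rot":[0,0,0],"travel":[0,0,0],"jaw":1}]' 60
python3 - <<'E'
from h import *
rep(-.0085,283,rows=False)
E
```

```text
time: 11.9
position: [0.5663, 0.2041, 0.1511]
tool_rot: [-2.23, 0.018, 1.455]
ft_force: [-13.3, -3.0, 15.6]
grip_width: 0.781
mouth pos mm [ -0.7   0.7 -13.4] tilt [-0.001 -0.001 -1.   ] beta 220.3 q2,q7 [-0.05 -2.09] Fm [-3.5  3.9 20.1] Tm [0.13 2.6  0.34] gw 0.781 qd 0.03
```

```bash
python3 -m jog '[{"rot":[0.8,0,0],"travel":[0,0,0],"jaw":1},{"rot":[0,0,0],"travel":[0,0,0],"jaw":1}]' 60
python3 - <<'E'
from h import *
rep(-.0085,283,rows=False)
snap('wrist','w7.png')
E
```

```text
time: 12.1
position: [0.5664, 0.2043, 0.1509]
tool_rot: [-2.171, 0.069, 1.431]
ft_force: [-10.5, -1.1, 14.3]
grip_width: 0.775
mouth pos mm [ -0.6   0.8 -13.6] tilt [-0.001 -0.001 -1.   ] beta 216.2 q2,q7 [-0.05 -2.16] Fm [-1.3  4.1 17.2] Tm [ 0.19  2.33 -0.23] gw 0.775 qd 0.028
```

View pics/w7.png

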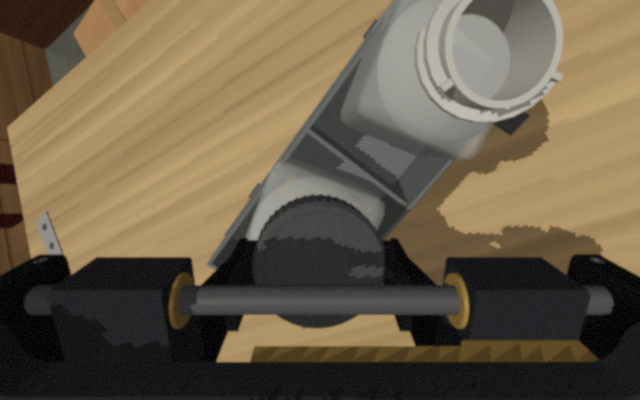

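```bash
python3 -m jog '[{"rot":[1,0,0],"travel":[0.001,0,0],"jaw":1},{"rot":[0,0,0],"travel":[0,0,0],"jaw":1}]' 60
python3 - <<'E'
from h import *
rep(-.0085,283,rows=False)
m=ctrl.camera_model('wrist');E=np.linalg.inv(m['hand_eye']);K=m['mtx']
def pt(P):
    p=E[:3,:3]@P+E[:3,3];return [K[0,2]+K[0,0]*p[0]/-p[2],K[1,2]+K[1,1]*p[1]/p[2]]
snap('wrist','w8.png')
o=[]
for f,x in(('w5',-.0177),('w8',-.0177)):
    im=cv2.imread(f'pics/{f}.png');h=.04
    src=np.float32([pt(np.array([x,a,b])) for a,b in((-h,-h),(h,-h),(h,h),(-h,h))])
    H=cv2.getPerspectiveTransform(src,np.float32([(0,0),(400,0),(400,400),(0,400)]))
    r=cv2.warpPerspective(im,H,(400,400),flags=cv2.INTER_CUBIC).astype(float)
    r=np.clip((r-10)*3.5,0,255).astype(np.uint8)
    cv2.circle(r,(200,200),170,(0,0,255),1)
    o.append(r)
cv2.imwrite('pics/cmp4.png',np.hstack(o))
E
```

```text
time: 12.35
position: [0.5665, 0.2047, 0.1505]
tool_rot: [-2.102, 0.127, 1.403]
ft_force: [-8.9, -0.1, 12.3]
grip_width: 0.779
mouth pos mm [ -0.6   1.2 -14.1] tilt [-0.001 -0.001 -1.   ] beta 211.3 q2,q7 [-0.05 -2.25] Fm [-0.6  4.2 14.5] Tm [0.19 2.3  0.24] gw 0.779 qd 0.038
```

View pics/cmp4.png

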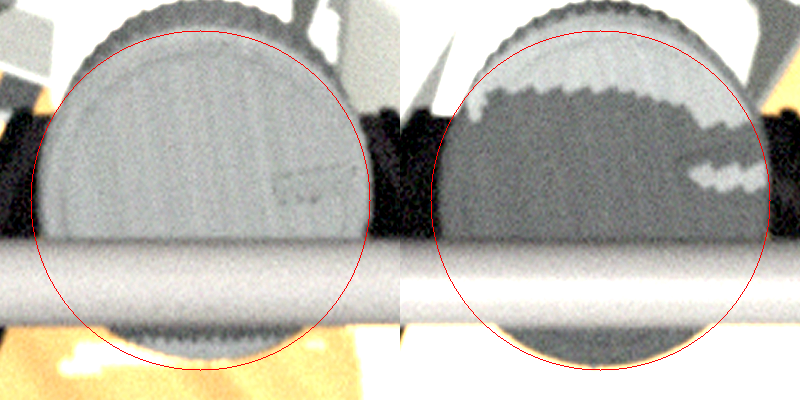

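```bash
python3 -m jog '[{"rot":[0,0,0],"travel":[0,0,0],"jaw":0},{"rot":[0,0,0],"travel":[0,0,0],"jaw":-1},{"rot":[0,0,0],"travel":[0,0,0],"jaw":-1},{"rot":[0,0,0],"travel":[0,0,0],"jaw":-1}]' 60
python3 - <<'E'
from h import *
rep(-.0085,283,rows=False)
E
```

```text
time: 12.8
position: [0.5675, 0.2033, 0.1497]
tool_rot: [-2.099, 0.13, 1.399]
ft_force: [-0.6, -0.8, -0.1]
grip_width: 0.949
mouth pos mm [ -0.7  -0.6 -14.9] tilt [ 0.001 -0.001 -1.   ] beta 211.0 q2,q7 [-0.05 -2.25] Fm [-0.8 -0.4  0.4] Tm [ 0.09  0.55 -0.07] gw 0.949 qd 0.005
```

```bash
python3 -m jog '[{"rot":[0,0,0],"travel":[-0.1,0,0],"jaw":-1},{"rot":[-1,0,0],"travel":[-0.1,0,0],"jaw":-1},{"rot":[-1,0,0],"travel":[-0.1,0,0],"jaw":-1},{"rot":[-1,0,0],"travel":[0,0,0],"jaw":-1},{"rot":[-1,0,0],"travel":[0,0,0],"jaw":-1},{"rot":[-1,0,0],"travel":[0,0,0],"jaw":-1},{"rot":[-1,0,0],"travel":[0,0,0],"jaw":-1},{"rot":[-1,0,0],"travel":[0,0,0],"jaw":-1}]' 60
python3 -m jog '[{"rot":[-1,0,0],"travel":[0,0,0],"jaw":-1},{"rot":[-1,0,0],"travel":[0,0,0],"jaw":-1},{"rot":[-1,0,0],"travel":[0,0,0],"jaw":-1},{"rot":[-1,0,0],"travel":[0,0,0],"jaw":-1},{"rot":[0,0,0],"travel":[0,0,0],"jaw":-1},{"rot":[0,0,0],"travel":[0,0,0],"jaw":-1}]' 60
python3 - <<'E'
from h import *
rep(-.0085,283,rows=False)
s=ctrl.get_state();np.save('s9.npy',np.r_[s['position'],s['tool_rot']])
snap('wrist','w9.png');snap('scene','sc9.png');snap('top','tp9.png')
a=cv2.imread('pics/tp9.png')[150:220,125:255]
im=cv2.imread('pics/sc9.png')
b=cv2.resize(im[90:190,350:430],None,fx=5,fy=5,interpolation=cv2.INTER_CUBIC)
cv2.imwrite('pics/sc9z.png',b)
E
```

```text
time: 13.6
position: [0.5281, 0.1815, 0.2276]
tool_rot: [-2.579, -0.343, 1.578]
ft_force: [0.4, 0.2, -0.0]
grip_width: 0.995
time: 14.2
position: [0.528, 0.1818, 0.2276]
tool_rot: [2.497, 0.592, -1.456]
ft_force: [0.7, 0.5, -0.8]
grip_width: 1.002
mouth pos mm [-0.8 -0.2 75. ] tilt [ 0.001 -0.001 -1.   ] beta 265.9 q2,q7 [-0.25 -1.2 ] Fm [ 0.3  0.1 -1.1] Tm [0.03 0.56 0.04] gw 1.002 qd 0.006
```

View pics/w9.png

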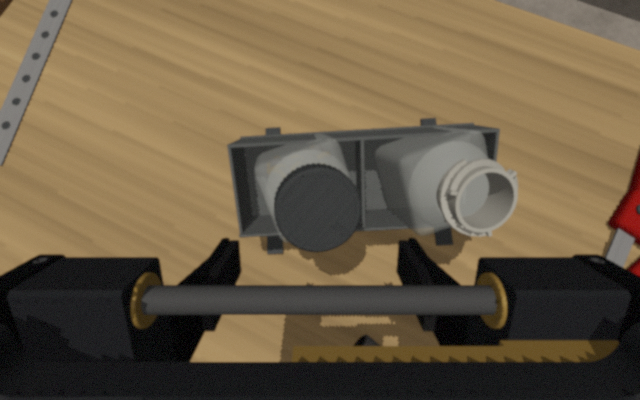

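View pics/sc9z.png

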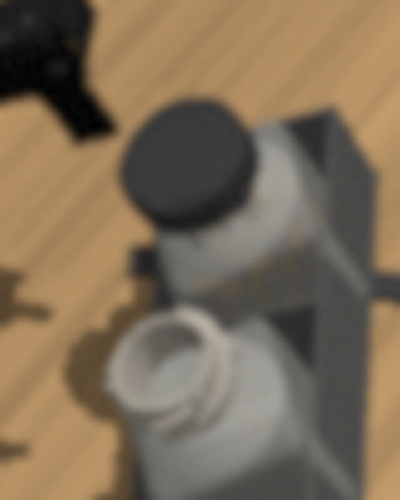

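View pics/tp9.png

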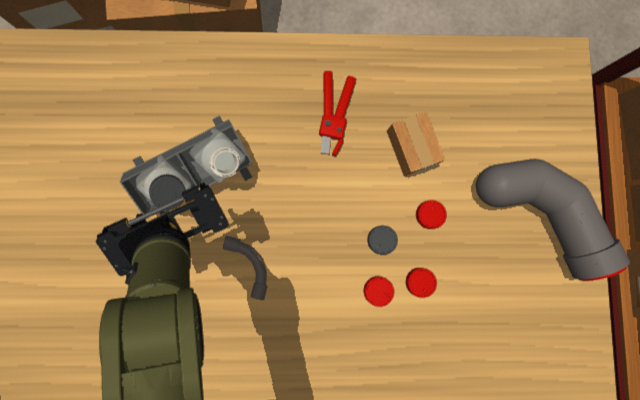

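```bash
cat > ov.py <<'E'
from h import *
import sys
def ov(n,im,x0,y0,w,h,f,S,P,hh):
    c=cv2.resize(im[y0:y0+h,x0:x0+w],None,fx=f,fy=f,interpolation=cv2.INTER_CUBIC)
    c=np.clip((c.astype(float)-15)*2.2,0,255).astype(np.uint8)
    t=np.linspace(0,2*np.pi,73)
    for z,col in((.0036+hh,(0,255,0)),(-.0194+hh,(255,255,0))):
        q=np.array([proj(n,P+F@[.034*np.cos(a),.034*np.sin(a),z],S) for a in t])
        cv2.polylines(c,[np.int32((q-[x0,y0]+.5)*f)],True,col,1)
    return c
if __name__=='__main__':
    v=np.load(sys.argv[1]);s=dict(position=v[:3],tool_rot=v[3:]);k=sys.argv[2]
    a=[ov('wrist',cv2.imread(f'pics/w{k}.png'),262,150,106,106,3.75,s,P,h) for h in(0,.004)]
    b=[ov('scene',cv2.imread(f'pics/sc{k}.png'),366,100,48,48,8,None,P,h) for h in(0,.004)]
    cv2.imwrite('pics/ovw.png',np.hstack(a));cv2.imwrite('pics/ovs2.png',np.hstack(b))
E
python3 ov.py s9.npy 9
```

```text
(no output)
```

View pics/ovw.png

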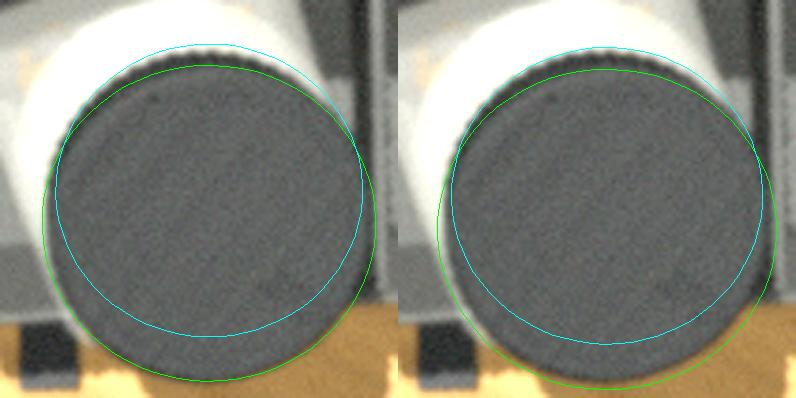

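View pics/ovs2.png

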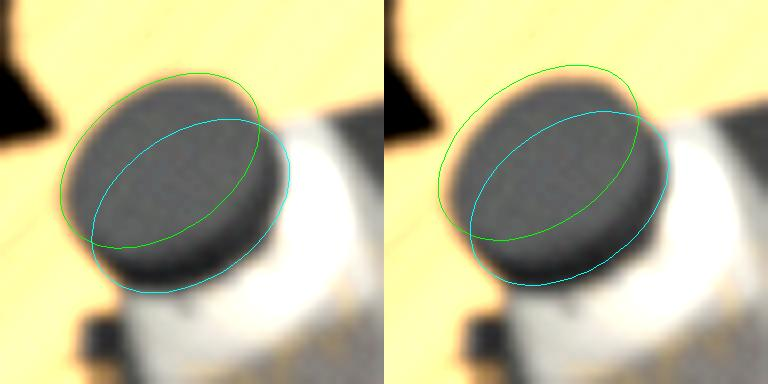

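```bash
python3 - <<'E'
from h import *
v=np.load('s9.npy');s=dict(position=v[:3],tool_rot=v[3:])
im=cv2.imread('pics/w9.png');h=.04
src=np.float32([proj('wrist',P+F@[a,b,.0036],s) for a,b in((-h,h),(h,h),(h,-h),(-h,-h))])
H=cv2.getPerspectiveTransform(src,np.float32([(0,0),(560,0),(560,560),(0,560)]))
r=cv2.warpPerspective(im,H,(560,560),flags=cv2.INTER_CUBIC).astype(float)
g=cv2.GaussianBlur(r,(0,0),2)
cv2.imwrite('pics/w9r.png',np.clip((g-38)*7,0,255).astype(np.uint8))
g=cv2.GaussianBlur(r.mean(2),(0,0),5).astype(np.float32);sc=[]
for a in range(180):
    q=cv2.warpAffine(g,cv2.getRotationMatrix2D((280,280),a,1),(560,560))[160:400,160:400].mean(0)
    t=np.arange(len(q));sc.append((q-np.polyval(np.polyfit(t,q,2),t)).std())
print(np.argsort(sc)[::-1][:8],np.sort(sc)[::-1][:8],np.median(sc))
E
```

```text
[135 134 136 133 137 132 138 131] [0.57846249 0.57842808 0.56762941 0.56698474 0.5476004  0.5447061
 0.52092972 0.51311398] 0.14765108870242616
```

View pics/w9r.png

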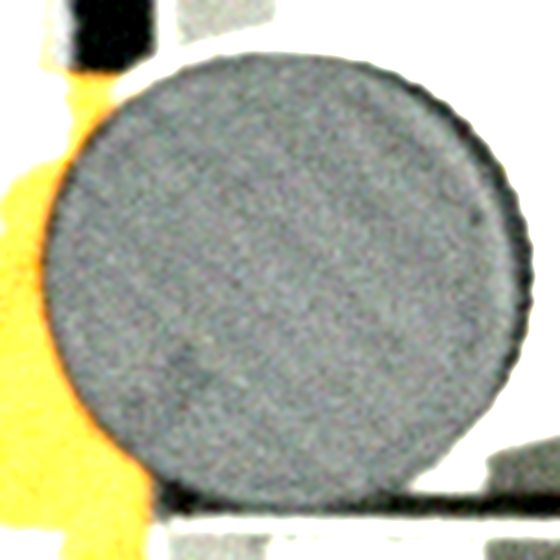

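```bash
python3 -m jog '[{"rot":[0,0,0],"travel":[0.1,0,0],"jaw":-1},{"rot":[0,0,0],"travel":[0.1,0,0],"jaw":-1},{"rot":[0,0,0],"travel":[0.06,0,0],"jaw":-1},{"rot":[0,0,0],"travel":[0.025,0,0],"jaw":-1},{"rot":[0,0,0],"travel":[0,0,0],"jaw":-1},{"rot":[0,0,0],"travel":[0,0,0],"jaw":-1}]'
python3 - <<'E'
from h import *
rep(-.012,266)
E
```

```text
time: 14.95
position: [0.5658, 0.2025, 0.1545]
tool_rot: [2.496, 0.592, -1.453]
ft_force: [-0.0, 0.2, -0.0]
grip_width: 0.999
mouth pos mm [-0.1 -0.5 -9.8] tilt [ 0.001 -0.002 -1.   ] beta 266.0 q2,q7 [-0.06 -1.3 ] Fm [ 0.   0.2 -0. ] Tm [-0.02  0.58  0.  ] gw 0.999 qd 0.017
time 14.95 n 1 d [ 0.0008  0.001  -0.0019] ang 0.1 rv [-0.  -0.1 -0.1]
{"rot":[-0.003, -0.018, -0.017],"travel":[0.007, -0.002, 0.0],"jaw":None}
```

```bash
python3 -m jog '[{"rot":[0,0,0],"travel":[0.009,-0.002,0],"jaw":-1},{"rot":[0,0,0],"travel":[0,0,0],"jaw":-1},{"rot":[0,0,0],"travel":[0,0,0],"jaw":1},{"rot":[0,0,0],"travel":[0,0,0],"jaw":1},{"rot":[0,0,0],"travel":[0,0,0],"jaw":1},{"rot":[0,0,0],"travel":[0,0,0],"jaw":1},{"rot":[0,0,0],"travel":[0,0,0],"jaw":1}]' 40
python3 -c "
from h import *
rep(-.012,266,rows=False)"
python3 -m jog '[{"rot":[1,0,0],"travel":[0.001,0,0],"jaw":1},{"rot":[0,0,0],"travel":[0,0,0],"jaw":1},{"rot":[0,0,0],"travel":[0,0,0],"jaw":1}]' 60
python3 -c "
from h import *
rep(-.012,266,rows=False)"
```

```text
time: 15.65
position: [0.5663, 0.204, 0.1515]
tool_rot: [2.495, 0.593, -1.454]
ft_force: [-1.4, 1.1, 1.8]
grip_width: 0.783
mouth pos mm [ -0.5   0.7 -13. ] tilt [ 0.001 -0.001 -1.   ] beta 266.0 q2,q7 [-0.05 -1.3 ] Fm [0.2 1.6 1.9] Tm [ 0.25  0.59 -0.04] gw 0.783 qd 0.002
time: 15.95
position: [0.5662, 0.2047, 0.1517]
tool_rot: [2.559, 0.542, -1.51]
ft_force: [-4.5, 0.5, 5.7]
grip_width: 0.782
mouth pos mm [ -0.1   1.3 -13. ] tilt [ 0.001 -0.001 -1.   ] beta 261.1 q2,q7 [-0.05 -1.39] Fm [-0.3  2.7  6.8] Tm [0.6  0.75 0.27] gw 0.782 qd 0.003
```

```bash
python3 -m jog '[{"rot":[0,0,0],"travel":[0,0,0],"jaw":0.3},{"rot":[0,0,0],"travel":[0,0,0],"jaw":-1},{"rot":[0,0,0],"travel":[0,0,0],"jaw":-1},{"rot":[0,0,0],"travel":[0,0,0],"jaw":-1},{"rot":[0,0,0],"travel":[-0.05,0,0],"jaw":-1},{"rot":[0,0,0],"travel":[-0.12,0,0],"jaw":-1},{"rot":[0,0,0],"travel":[-0.13,0,0],"jaw":-1},{"rot":[0,0,0],"travel":[0,0,0],"jaw":-1}]'
python3 -m jog '[{"rot":[0,0,0],"travel":[0,0,0],"jaw":-1},{"rot":[0,0,0],"travel":[0,0,0],"jaw":-1},{"rot":[0,0,0],"travel":[0,0,0],"jaw":-1}]'
python3 - <<'E'
from h import *
rep(-.0085,283,rows=False)
s=ctrl.get_state();np.save('s10.npy',np.r_[s['position'],s['tool_rot']])
snap('wrist','w10.png');snap('scene','sc10.png')
E
python3 ov.py s10.npy 10
```

```text
time: 16.75
position: [0.529, 0.1813, 0.2348]
tool_rot: [2.568, 0.537, -1.5]
ft_force: [-0.1, 0.6, 0.1]
grip_width: 1.001
time: 17.05
position: [0.5265, 0.182, 0.2273]
tool_rot: [2.559, 0.541, -1.515]
ft_force: [0.8, 0.2, -0.6]
grip_width: 1.002
mouth pos mm [-2.   0.8 75.4] tilt [-0.002  0.    -1.   ] beta 261.0 q2,q7 [-0.25 -1.28] Fm [ 0.4 -0.2 -0.9] Tm [0.03 0.58 0.01] gw 1.002 qd 0.004
```

View pics/ovw.png

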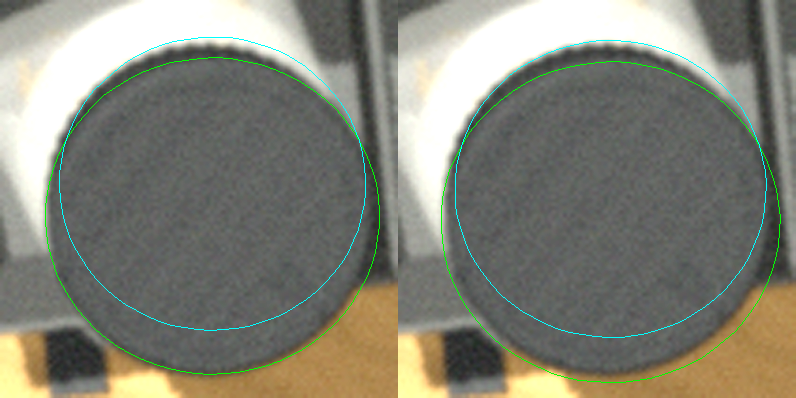

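View pics/ovs2.png

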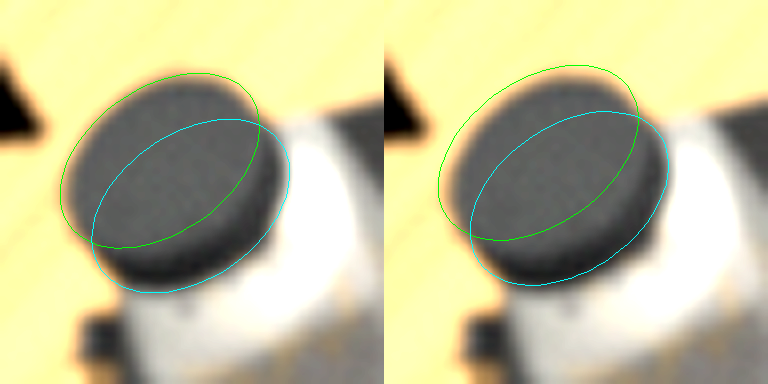

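View pics/sc10.png

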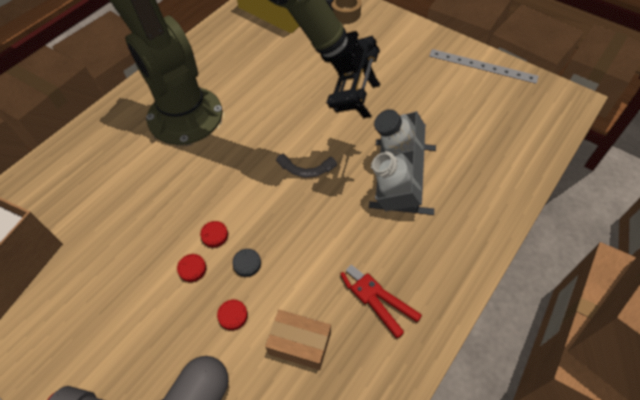

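```bash
python3 -c "
from bench import ctrl
print(ctrl.close_job())"
```

```text
the job is handed in; nothing more can be done
None
```

I screwed the nearer of the two black lids onto the full jar until it was home, and handed the job in at about 17 s. The wrist picture showed four ridge starts on the full jar and three on the empty one. That lid threaded on, so it is the four-lug one, lid_b. I never saw its lugs.

- **First try:** the lid bound slightly. It touched down about 9 mm proud, and turning it met 1.5 N m of torque. I turned it back, let it settle, gripped it again and turned it about 67 degrees with almost no torque.
- **Fully home:** I gripped it once more and turned it 5 degrees further. It sank no deeper and the axial force rose from 2 to 7 N, so its ceiling is on the rim. The lid turned about 72 degrees past the set-on angle, short of wedging.
- **Last pictures:** the lid outline matches the fully-home model in the wrist camera. The scene camera agrees to about 0.6 pixel, roughly 1.5 mm, and neither shows a tilt. The visible skirt is about 2 pixels narrower than the model, which I put down to blur.
- **Limits of the check:** I could not confirm the last 1–2 mm of height from the pictures. That rests on the hard stop I felt.
- **Everything else:** the other black lid was never touched and lies flat on the bench, and the empty jar is open. The carton, pipe cutter, conduit bend and red lids look unmoved. The gripper was open and clear, about 75 mm out from the rim.

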